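# Hang the tamper in its ring stand

## Task

Put the sample tamper away: hang it head up in the narrow ring, its handle dropped down through the ring and its square head caught on top. First lay it in the sloping rest, handle down against the stop, and let go, so that you can take it again by the head from another side. The tin left on the narrow ring is in the way: stand it upright on the worktop, and leave the bottles, the mug and the brass coupling where they are.

Things in the scene. Friction and masses are not known exactly. Their poses are not given: they have to be found in the camera images.
- tamper: Loose tamper, 156 mm, 170 g: white nylon square head 46 long, 36 x 36; coaxial aluminium handle 22 dia, 110 long, rounded end. Origin: middle of the flat of the head it lies on at the start. x: from handle to head (up when hung); y: between the side flats; axis at z = 18 mm. Head x -23 to 23, handle -23 to -133, centre of mass x about -50. At first it lies handle end down, sloping 3.8 degrees.
- tamper_shoulder (a point): Point on the tamper's axis where the handle meets the flat underside (shoulder) of the square head; at x = -23, z = 18 mm in the tamper's frame, same axes.
- rest: Fixed sloping rest: grey base 120 x 76 x 10 mm (x -65 to 55), aluminium V groove rising at 45 degrees towards its +x. Origin on the worktop, z up. The handle lies in the V against a stop plate at its foot, axis over y = 0, end at x -50, z 30; middle of the head then at x 44, z 124, free beyond the groove, which ends 12 mm short of the shoulder. Groove plates reach 20 mm to either side.
- rest_seat (a point): Where the tamper's shoulder lies when the tamper is in the rest against the stop: x = 28, y = 0, z = 108 mm in the rest's frame.
- narrow_ring: Fixed stand, left or right of the wide ring: steel ring 28 mm bore, 52 outside, 14 high, flat top 145 mm above the worktop; the handle passes, the head catches. Origin on the worktop under the ring's centre. Post and clamp behind it at x 36 to 60, no higher than the ring; base 10 thick, x -40 to 63, y -35 to 35.
- narrow_ring_top (a point): Centre of the narrow ring's top face, 145 mm above the worktop.
- wide_ring: Fixed stand like the other, same height, with a larger ring: 64 mm bore, 86 outside; the tamper would fall through. Not used. Origin on the worktop under the ring's centre; post at x 65; base x -40 to 80, y -35 to 35.
- seal_tin: Loose round white tin with closed lid, 62 mm dia, 30 high, 70 g. It starts upright on top of the narrow ring, within 5 mm of its centre. Origin: centre of its underside; z up through the lid.
- amber_bottle: Brown glass bottle, 58 mm dia, 130 high, loose, behind the ring stands. Origin: centre of its underside. Leave it.
- brass_coupling: Brass hose coupling, 28 x 90 x 24 mm, loose, lying on the worktop. Origin: under its middle. Leave it.
- mug: White mug, 83 mm body, 115 with its handle, 86 high, loose, at the right. Origin: under its middle. Leave it.
- wash_bottle: White plastic wash bottle with a red spout, 89 x 66 mm, 181 high, loose, at the left front. Origin: under its middle. Leave it.
Things that resemble listed ones, but are neither listed nor needed, are in the scene too. There is more than one size of the seal_tin; the job needs the largest.

How it is judged:
By the outcome, as a careful person would: the job done as asked, in the order asked, and still so for the second after the job is handed in, with the robot touching nothing.
It also fails if it takes over 72 s, if anything falls off the work surface, if the arm or the gripper's body presses on something with over 40 N, if the wrist force passes 120 N, or if a joint passes its speed limit or range.

## Robot

A 7-joint arm with a two-finger parallel gripper is mounted at the origin on a cart in front of the work surface, level with it; the furniture and walls round the work are solid. World frame = base frame: x ahead of the robot, y to its left, z up, the work surface at z = 0. Lengths are in mm, angles in degrees, forces in N, time in s.
With the tool pointing down it reaches from about 425 to 875 mm from the base axis. Payload 8.4 kg.
Tool frame: the origin (TCP) lies midway between the tips of the shut fingers; the grasp point (between the pads) lies 19 mm behind it (ctrl.tcp_to_grasp is the z of the grasp point in the tool frame, in mm); z points along the fingers, y is the line along which they close (so a half turn about z gives the same grasp; the last joint's range is limited). The gripper opens to 87 mm and grips with 3 to 60 N. Pads are 19 mm wide; open, the fingers measure 117 mm over their backs; the gripper's body (75 mm by 190 mm) begins 51 mm behind the grasp point.
Start: joints at [71.666, 19.091, 2.286, 83.961, -0.768, 76.965, -3.352], TCP at [142.336, -634.195, 222.546] pointing down, gripper open.
Joint ranges: [-147.57, 147.57], [-21.85, 119.76], [-74.77, 79.35], [14.55, 137.4], [-85.83, 265.84], [4.83, 119.75], [-152.11, 152.11]. Speed limits (degrees/s): [127.2, 127.2, 159.86, 159.86, 180, 180, 180].

## Interface

Orientations are given as [roll, pitch, yaw] about the fixed x, y, z axes, in that order (R = Rz(yaw) Ry(pitch) Rx(roll)).
In Python, from plant import ctrl gives the robot as it stands.
- The arm moves only by the tool drive_tool, never from a script. Its argument "commands" is text: rows parted by semicolons, each of 7 numbers parted by spaces: the shift along the tool's x, y, z in mm, then the turn, a rotation vector about the tool's x, y, z in rad, then the opening in per cent of the stroke, from 0 (shut) to 100 (fully open). In form: dx dy dz ax ay az grip; .... A call has 1 to 8 rows; each row is the pose to reach, as a shift and turn from the pose commanded when the call began, along the tool's axes at that moment; what a row does not reach only later rows make up. A row lasts 1/10 s, in which the tool goes at most 50 mm and 8.59 degrees, less where a joint would pass 70% of its speed; a pose out of reach is approached as far as the arm can. A call with a gripper value outside its range is refused whole. The fingers move at their own pace and stop on an object; "force" is the grip in N (left out, the last holds). Time passes only in rows, so rows that repeat a pose let the fingers close. It gives the time, the measured TCP pose, the force, the opening and the grip force at its end, in the units of the state.
- ctrl.get_state(): the state, without advancing time (a new reading comes with each control period).
- ctrl.read_camera(name): name is "scene" or "top"; returns a dict with "frame" (400x640x3 uint8, red, green, blue), "range_z" (400x640 float32, mm along the optical axis (not along the pixel's ray), 0 where there is no reading), "K" (3x3 intrinsics, pixels), "k1" (the pictures are not rectified: a ray, as slopes to the right and down, at radius r is drawn at 1 + k1 r^2 times it, then the intrinsics apply), "xyz" and "orientation" of the camera in the world. Camera axes: x right, y down, z forward; pixel columns grow to the right and rows downward; lengths in mm; the calibration is good to about 2 mm. A picture is of the moment at which its call begins.
- ctrl.job_done(): hands the job in; it is judged then, once.
Trained networks look in a picture, given as the dict that the camera call returned (one of the last four; its "shot" number tells which), for a name from the list of things; names that differ only in an ending like _2 or _b are one class to them, and where a whole thing is asked for, a point or a joint stands for the part that bears it (a point fixed in the world has none). Each returns a list of dicts, best first, with "score" (0 to 1); they miss things now and then, are a little off and sometimes report something else, mostly with a low value. They report only what shows in the picture. A call takes as long as a camera call. They do not tell look-alikes from the thing itself.
- ctrl.look_for(picture, target): "at" ([x, y, z] in mm, in world coordinates, good to about 4 mm: the middle of the surface that is visible of it).
The state is a dict: "clock": time; "q": joint angles; "joint_velocities": joint speeds; "tau": joint torques, N m; "ee_pos": TCP position; "eef_rot": TCP orientation; "force": force on the tool from outside, world axes, zero at the start; "ft_torque": the same for the moment, N m; "gripper_width": opening from 0.0 (shut) to 1.0 (fully open); "finger_force": force on a finger pad.
Only numpy, scipy, OpenCV 4.12 (cv2) and the standard library are available. Lean on these libraries where they do the work, as an engineer would, in place of code of your own. Each camera call takes 0.05 s, during which the arm holds its last target. There are 200 camera calls.

## Working session

There is one attempt and no reset: what is moved stays moved. The work goes in short steps, Python scripts to look and compute and a tool call to move; the robot and the scene stay as the last step left them, time stands still between calls to the robot, and variables do not carry over. Pictures are saved under pics/ and viewed, at most 11 in all, crops included, and the job is handed in when it is done.

Besides the shell and the picture viewer there is one more tool, called after "Call:" as a command line: name --argument value ..., lists and objects as JSON in quotes. drive_tool: Moves the arm, as the interface text tells. Its arguments: {"type":"object","properties":{"commands":{"type":"string"},"force":{"type":"number"}},"required":["commands"]}

```bash
mkdir -p pics; ls; cat > h.py <<'E'
import numpy as np, cv2
from scipy.spatial.transform import Rotation as R
from plant import ctrl
def cloud(p):
    K=p["K"];h,w=p["range_z"].shape
    u,v=np.meshgrid(np.arange(w),np.arange(h))
    d=np.array([p["k1"],0,0,0,0.])
    s=cv2.undistortPoints(np.stack([u,v],-1).reshape(-1,1,2).astype(float),np.array(K,float),d).reshape(h,w,2)
    z=p["range_z"].astype(float)
    c=np.dstack([s[...,0]*z,s[...,1]*z,z])
    o=p["orientation"]; 
    M=R.from_euler('xyz',o,degrees=True).as_matrix() if np.size(o)==3 else np.array(o)
    X=c@M.T+np.array(p["xyz"]); X[z==0]=np.nan
    return X
def save(p,n,crop=None,s=1):
    f=p["frame"][...,::-1]
    if crop: f=f[crop[1]:crop[3],crop[0]:crop[2]]
    cv2.imwrite("pics/"+n,cv2.resize(np.ascontiguousarray(f),None,fx=s,fy=s))
E
python3 - <<'E'
from h import *
s=ctrl.get_state();print({k:np.round(v,3).tolist() for k,v in s.items()})
print(ctrl.tcp_to_grasp)
names="tamper tamper_shoulder rest narrow_ring wide_ring seal_tin amber_bottle brass_coupling mug wash_bottle".split()
for c in("scene","top"):
    p=ctrl.read_camera(c);save(p,c+"0.png")
    print(c,p["K"],p["k1"],p["xyz"],p["orientation"])
    np.savez(c+"0.npz",X=cloud(p),f=p["frame"])
    for n in names:
        print(n,[(np.round(r["at"],0).tolist(),round(r["score"],2)) for r in ctrl.look_for(p,n)[:4]])
E
```

```text
pics
{'clock': 0.0, 'q': [71.666, 19.132, 2.284, 84.012, -0.767, 76.966, -3.35], 'joint_velocities': [-0.083, -0.087, -0.039, -0.079, -0.109, -0.053, 0.062], 'tau': [-0.001, -65.636, 1.334, -40.381, -0.06, 0.045, 0.0], 'ee_pos': [142.218, -633.76, 221.655], 'eef_rot': [-179.906, 0.007, 12.652], 'force': [0.577, 0.534, 0.048], 'ft_torque': [-0.005, 0.077, 0.049], 'finger_force': 0.0, 'gripper_width': 0.997}
-18.700000000000003
scene [[476.63898422   0.         321.2751904 ]
 [  0.         476.63898422 203.37414055]
 [  0.           0.           1.        ]] -0.056389881062768744 [  -62.72226819 -1222.70601385  1290.01155335] [-132.37416827    0.4944634   -30.29317369]
tamper [([494.0, -197.0, 22.0], 0.53)]
tamper_shoulder [([489.0, -192.0, 25.0], 0.74), ([438.0, 83.0, 15.0], 0.48)]
rest [([440.0, 80.0, 12.0], 0.86), ([479.0, -458.0, 68.0], 0.56)]
narrow_ring [([704.0, -77.0, 11.0], 0.64)]
wide_ring [([690.0, 101.0, 28.0], 0.95)]
seal_tin [([673.0, -79.0, 177.0], 0.53)]
amber_bottle [([401.0, 202.0, 17.0], 0.61), ([792.0, 13.0, 92.0], 0.52)]
brass_coupling [([403.0, 200.0, 18.0], 0.41)
[... 269 characters left out ...]
0.013382167609665374 [ 418.59111472  -85.0186703  1824.08805056] [-174.22821938    0.33646783  -88.9849543 ]
tamper [([498.0, -191.0, 28.0], 0.87), ([799.0, 24.0, 92.0], 0.2)]
tamper_shoulder [([500.0, -192.0, 24.0], 0.82), ([477.0, -462.0, 44.0], 0.68), ([682.0, -68.0, 175.0], 0.61)]
rest [([446.0, 87.0, 8.0], 0.96), ([498.0, -193.0, 28.0], 0.6)]
narrow_ring [([667.0, -64.0, 5.0], 0.84)]
wide_ring [([689.0, 98.0, 9.0], 0.84)]
seal_tin [([681.0, -71.0, 176.0], 0.6), ([686.0, -172.0, 18.0], 0.57)]
amber_bottle [([802.0, 24.0, 91.0], 0.8), ([429.0, 326.0, 107.0], 0.33)]
brass_coupling [([407.0, 209.0, 17.0], 0.62)]
mug [([476.0, -464.0, 44.0], 0.69)]
wash_bottle [([428.0, 326.0, 109.0], 0.86)]
```

View pics/scene0.png

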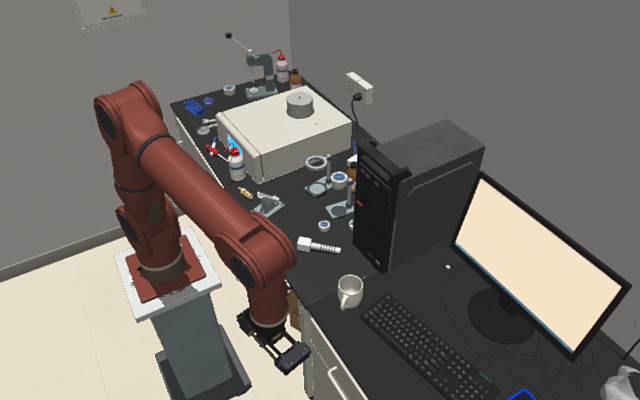

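View pics/top0.png

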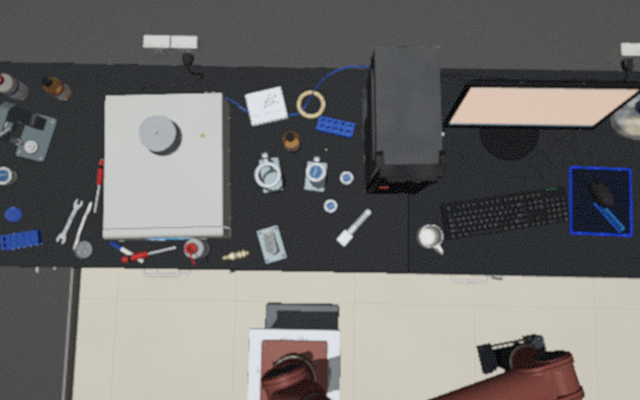

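The pictures show the tamper at about (352,228) in the top view, head to the lower left. The rest is at (271,243), the narrow ring with the tin at (316,173), the wide ring at (268,175), and look-alike small tins at (347,178) and (330,206). The tower is at (400,120).

```bash
python3 - <<'E'
from h import *
a=np.load("top0.npz");f=a["f"];X=a["X"]
cv2.imwrite("pics/crop1.png",cv2.resize(np.ascontiguousarray(f[130:270,230:390,::-1]),None,fx=5,fy=4.2857,interpolation=cv2.INTER_CUBIC)[:600])
def reg(xy,lo,hi,r,b):
    X_=X.reshape(-1,3);m=(np.hypot(X_[:,0]-xy[0],X_[:,1]-xy[1])<r)&(X_[:,2]>lo)&(X_[:,2]<hi);return X_[m],m
for n,xy,lo,hi,r in [("tin",(681,-71),160,200,60),("wide",(689,98),125,160,70),("narrowring",(681,-71),120,158,60),("tamper",(520,-210),10,60,130),("rest",(446,87),4,200,90),("restbase",(446,87),5,14,90),("nbase",(681,-71),5,16,90),("wbase",(690,95),5,16,90),("bottle",(802,24),110,150,50),("brass",(407,209),8,40,60),("t1",(686,-172),8,60,40),("t2",(600,-125),8,60,50),("mug",(476,-464),60,100,80),("wash",(428,326),20,220,70),("tower",(900,-320),150,800,300)]:
    P,m=reg(xy,lo,hi,r,0)
    if len(P):
        rc=cv2.minAreaRect(P[:,:2].astype(np.float32))
        print(n,len(P),"med",np.median(P,0).round(0),"min",P.min(0).round(0),"max",P.max(0).round(0),"rect",np.round(rc[0]),np.round(rc[1]),round(rc[2],1))
print(np.nanmedian(X[255:262,180:360,2]), np.nanmedian(X[210:225,230:260,2]))
E
```

```text
tin 288 med [679. -66. 175.] min [649. -96. 163.] max [709. -37. 187.] rect [679. -67.] [60. 59.] 1.1
wide 319 med [687. 100. 145.] min [631.  52. 127.] max [750. 136. 157.] rect [686. 102.] [115.  84.] 37.3
narrowring 53 med [727. -69. 145.] min [654. -87. 137.] max [738. -56. 157.] rect [696. -71.] [85. 25.] 6.0
tamper 524 med [ 525. -181.   25.] min [ 399. -320.   10.] max [646. -82.  48.] rect [ 511. -209.] [242. 241.] 22.8
rest 977 med [444.  85.  11.] min [361.  -2.   4.] max [534. 175. 103.] rect [446.  89.] [173. 176.] 32.5
restbase 515 med [437.  77.   8.] min [361.  -2.   5.] max [534. 175.  14.] rect [446.  88.] [169. 175.] 34.6
nbase 359 med [664. -73.   8.] min [ 594. -155.    5.] max [760.  17.  16.] rect [677. -69.] [166. 172.] 0.8
wbase 496 med [688.  94.   9.] min [602.   7.   5.] max [778. 180.  16.] rect [690.  98.] [172. 169.] 78.3
bottle 75 med [806.  23. 129.] min [791.  10. 110.] max [821.  38. 137.] rect [806.  24.] [30. 28.] 1.6
brass 173 med [405. 210.  18.] min [352. 152.   8.] max [464. 260.  32.] rect [406. 205.] [ 88. 111.] 61.6
t1 127 med [ 686. -172.   21.] min [ 665. -205.    9.] max [ 721. -137.   35.] rect [ 690. -165.] [58. 57.] 38.8
t2 139 med [ 586. -117.   21.] min [ 555. -170.    8.] max [648. -78.  34.] rect [ 602. -126.] [86. 93.] 34.3
mug 190 med [ 472. -461.   87.] min [ 424. -498.   60.] max [ 522. -415.  100.] rect [ 472. -455.] [100.  81.] 2.9
wash 740 med [452. 326. 142.] min [377. 268.  20.] max [498. 388. 185.] rect [449. 336.] [102. 111.] 60.5
tower 19789 med [ 916. -329.  408.] min [ 624. -620.  150.] max [1105.  -69.  513.] rect [ 864. -344.] [551. 481.] 89.9
1.9169257604958148 0.13276622309444974
```

View pics/crop1.png

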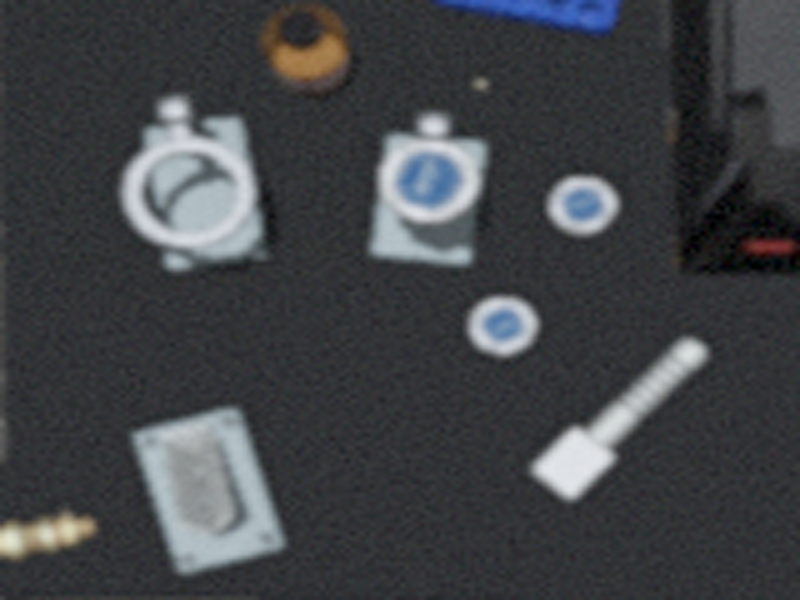

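```bash
python3 - <<'E'
from h import *
for c in("top0","scene0"):
    a=np.load(c+".npz");f=a["f"].astype(float);X=a["X"];g=f.mean(2)
    def rect(m,n):
        k,l,s,ce=cv2.connectedComponentsWithStats(m.astype(np.uint8)); i=1+np.argmax(s[1:,4]);P=X[l==i];P=P[np.isfinite(P[:,0])]
        rc=cv2.minAreaRect(P[:,:2].astype(np.float32));print(c,n,len(P),np.round(rc[0],1),np.round(rc[1],1),round(rc[2],1),"z",np.percentile(P[:,2],[2,50,98]).round());return P
    box=lambda x0,x1,y0,y1:(X[...,0]>x0)&(X[...,0]<x1)&(X[...,1]>y0)&(X[...,1]<y1)
    m=box(440,640,-330,-130)&(g>110)&(X[...,2]>-5)
    P=rect(m,"tamper")
    mu=P.mean(0);U,S,V=np.linalg.svd(P[:,:2]-mu[:2],full_matrices=False);v=V[0];v=v*np.sign(-v[0])
    t=(P[:,:2]-mu[:2])@v; print("axis",v.round(3),np.degrees(np.arctan2(v[1],v[0])).round(1))
    n=np.array([-v[1],v[0]]);w=(P[:,:2]-mu[:2])@n
    for lo in np.arange(-110,80,10):
        q=(t>=lo)&(t<lo+10)
        if q.sum()>2: print(lo,q.sum(),"w",w[q].min().round(),w[q].max().round(),"z",np.median(P[q,2]).round(), (mu[:2]+v*(lo+5)+n*(w[q].min()+w[q].max())/2).round(0))
    print("mu",mu)
    m=box(370,520,20,150)&(g>80)&(X[...,2]>2)
    P=rect(m,"rest")
    for lo in range(0,110,10):
        q=(P[:,2]>=lo)&(P[:,2]<lo+10)
        if q.sum(): print(lo,q.sum(),P[q].mean(0).round(0))
    q=P[:,2]<14;rc=cv2.minAreaRect(P[q,:2].astype(np.float32));print("base",rc)
E
```

```text
top0 tamper 373 [ 512.  -206.6] [ 42.7 162.1] 46.0 z [-1. 27. 44.]
axis [-0.749  0.662] 138.5
-100 5 w -5.0 5.0 z 16.0 [ 574. -258.]
-90 18 w -11.0 12.0 z 20.0 [ 566. -252.]
-80 18 w -11.0 9.0 z 20.0 [ 559. -244.]
-70 16 w -9.0 9.0 z 23.0 [ 551. -238.]
-60 19 w -10.0 11.0 z 23.0 [ 543. -232.]
-50 18 w -10.0 10.0 z 22.0 [ 536. -225.]
-40 17 w -10.0 10.0 z 21.0 [ 529. -218.]
-30 17 w -11.0 9.0 z 24.0 [ 522. -211.]
-20 17 w -11.0 11.0 z 27.0 [ 514. -205.]
-10 21 w -12.0 11.0 z 27.0 [ 507. -198.]
0 17 w -10.0 10.0 z 25.0 [ 499. -192.]
10 25 w -18.0 20.0 z 29.0 [ 491. -186.]
20 36 w -21.0 22.0 z 33.0 [ 483. -179.]
30 35 w -21.0 22.0 z 37.0 [ 476. -172.]
40 34 w -19.0 21.0 z 39.0 [ 468. -166.]
50 34 w -20.0 21.0 z 38.0 [ 461. -159.]
60 26 w -20.0 20.0 z 21.0 [ 454. -152.]
mu [ 502.51660152 -194.92511381   25.89886558]
top0 rest 742 [445.4  88.8] [126.2  82.5] 17.3 z [ 3. 14. 94.]
0 227 [441.  88.   7.]
10 243 [441.  81.  13.]
20 35 [466.  93.  25.]
30 50 [480.  98.  35.]
40 27 [466.  94.  46.]
50 30 [457.  91.  55.]
60 34 [449.  89.  65.]
70 34 [438.  86.  75.]
80 38 [427.  80.  85.]
90 17
[... 634 characters left out ...]
 [ 507. -191.]
0 14 w -13.0 4.0 z 21.0 [ 493. -191.]
10 29 w -40.0 16.0 z 25.0 [ 490. -179.]
20 38 w -55.0 16.0 z 29.0 [ 487. -167.]
30 35 w -21.0 17.0 z 31.0 [ 468. -174.]
40 38 w -30.0 18.0 z 31.0 [ 463. -165.]
50 33 w -27.0 14.0 z 33.0 [ 456. -159.]
mu [ 494.45484829 -197.87223154   22.00216243]
scene0 rest 348 [444.8  87.3] [114.4  82.1] 21.9 z [ 3. 14. 92.]
0 146 [443.  77.   6.]
10 43 [452.  76.  13.]
20 31 [470.  94.  25.]
30 21 [473.  91.  34.]
40 19 [449.  84.  44.]
50 22 [441.  82.  55.]
60 17 [437.  82.  64.]
70 16 [431.  78.  75.]
80 20 [417.  77.  85.]
90 13 [417.  78.  93.]
base ((444.759521484375, 87.71495056152344), (113.67346954345703, 82.55982971191406), 22.660655975341797)
```

```bash
cat >> h.py <<'E'
def Rot(yaw,tilt):
    """tool down with tool x horizontally at yaw; then rotated about tool y by tilt (z leans to +x)"""
    return R.from_euler('xyz',[180,0,yaw],degrees=True)*R.from_euler('y',tilt,degrees=True)
def cur():
    s=ctrl.get_state();return np.array(s["ee_pos"],float),R.from_euler('xyz',s["eef_rot"],degrees=True)
def step(p0,R0,p1,R1,say=True):
    d=R0.inv().apply(np.array(p1,float)-p0);r=(R0.inv()*R1).as_rotvec()
    if say: print("d",d.round(1),"r",r.round(3),"dist",np.linalg.norm(d).round(),"ang",np.degrees(np.linalg.norm(r)).round(1))
def tcp(g,Rt): return np.array(g,float)+Rt.apply([0,0,-ctrl.tcp_to_grasp])
E
python3 - <<'E'
from h import *
print([k for k in dir(ctrl) if k[0]!='_'])
a=np.load("scene0.npz");X=a["X"]
for u,v in [(110,110),(130,95),(145,90),(160,150),(200,190),(240,228),(262,240),(255,225),(290,240),(160,265),(140,220),(268,300),(265,330)]:print(u,v,X[v,u].round())
T=np.load("top0.npz")["X"].reshape(-1,3)
t=T[(T[:,0]>620)&(T[:,0]<1150)&(T[:,1]<-150)&(T[:,1]>-550)&(T[:,2]>300)];print("tower",np.percentile(t,[1,99],axis=0).round())
p,r=cur();step(p,r,[471,-167,200],Rot(138.5,0));step(p,r,[471,-167,200],Rot(138.5,0))
E
```

```text
['IKError', 'get_state', 'job_done', 'look_for', 'read_camera', 'tcp_to_grasp']
110 110 [ -13. -208.  750.]
130 95 [  40. -177.  756.]
145 90 [  75. -177.  758.]
160 150 [  49. -352.  708.]
200 190 [  86. -479.  674.]
240 228 [ 120. -593.  648.]
262 240 [ 146. -632.  636.]
255 225 [ 149. -597.  644.]
290 240 [ 445. -100.  -13.]
160 265 [-18. -68.  88.]
140 220 [-29. -91. 321.]
268 300 [ 127. -674.  511.]
265 330 [ 115. -663.  398.]
tower [[ 627. -542.  305.]
 [1102. -164.  501.]]
d [ 423.  -383.9   22.6] r [-0.    -0.    -2.196] dist 572.0 ang 125.8
d [ 423.  -383.9   22.6] r [-0.    -0.    -2.196] dist 572.0 ang 125.8
```

Call:
drive_tool --commands "254 -230 14 0 0 -1.15 100;254 -230 14 0 0 -1.15 100;254 -230 14 0 0 -1.15 100;254 -230 14 0 0 -1.15 100;254 -230 14 0 0 -1.15 100;254 -230 14 0 0 -1.15 100;254 -230 14 0 0 -1.15 100;254 -230 14 0 0 -1.15 100"

```text
clock: 1.9
ee_pos: [343.8, -348.8, 208.9]
eef_rot: [179.9, -0.1, 79.4]
force: [-0.3, -0.4, -0.4]
gripper_width: 1.003
finger_force: 0.0
```

```bash
cat >> h.py <<'E'
import json,os
def log():
    s=ctrl.get_state();json.dump([list(map(float,s["q"])),list(map(float,s["ee_pos"])),list(map(float,s["eef_rot"]))],open("log.txt","a"));open("log.txt","a").write("\n")
    print("t",round(s["clock"],2),"q",np.round(s["q"],1),"p",np.round(s["ee_pos"],1),"rot",np.round(s["eef_rot"],1),"F",np.round(s["force"],1),"g",round(s["gripper_width"],3),"ff",round(s["finger_force"],1))
E
python3 - <<'E'
from h import *
log();p,r=cur();step(p,r,[471,-167,200],Rot(138.5,0));step(p,r,[471,-167,150],Rot(138.5,-12))
E
```

```text
t 1.9 q [ 56.7   1.8 -16.7 106.    0.5  72.3  29.3] p [ 343.8 -348.8  208.9] rot [ 1.799e+02 -1.000e-01  7.940e+01] F [-0.3 -0.4 -0.4] g 1.003 ff 0.0
d [202.1  91.5   9.2] r [ 0.002 -0.    -1.032] dist 222.0 ang 59.1
d [202.1  91.4  59.2] r [-0.106 -0.191 -1.028] dist 230.0 ang 60.2
```

Call:
drive_tool --commands "202 91 9 0 0 -1.03 100;202 91 9 0 0 -1.03 100;202 91 9 0 0 -1.03 100;202 91 9 0 0 -1.03 100;202 91 9 0 0 -1.03 100;202 91 9 0 0 -1.03 100;202 91 9 0 0 -1.03 100;202 91 9 0 0 -1.03 100"

```text
clock: 2.7
ee_pos: [469.2, -174.1, 199.6]
eef_rot: [180.0, 0.0, 137.7]
force: [-0.8, 0.1, 0.2]
gripper_width: 1.0
finger_force: 0.0
```

```bash
python3 - <<'E'
from h import *
log();p=ctrl.read_camera("top");X=cloud(p);save(p,"top1.png",(300,170,420,270),6)
print([(np.round(r["at"],0).tolist(),round(r["score"],2)) for r in ctrl.look_for(p,"tamper")[:2]])
g=p["frame"].mean(2)
p,r=cur()
v=np.array([-.749,.662])
for al in (-10,-15):
    Rt=Rot(138.5,al); step(p,r,tcp([471,-167,24],Rt)+[0,0,60],Rt); step(p,r,tcp([471,-167,24],Rt),Rt)
E
```

```text
t 2.7 q [ 44.4   4.4 -30.3 104.8   2.3  71.4  61.1] p [ 469.2 -174.1  199.6] rot [180.    0.  137.7] F [-0.8  0.1  0.2] g 1.0 ff 0.0
[]
d [  0.4   6.8 134.1] r [-0.002 -0.174 -0.021] dist 134.0 ang 10.1
d [  0.4   6.8 194.1] r [-0.002 -0.174 -0.021] dist 194.0 ang 10.1
d [ -1.2   6.8 133.7] r [-0.003 -0.262 -0.021] dist 134.0 ang 15.0
d [ -1.2   6.8 193.7] r [-0.003 -0.262 -0.021] dist 194.0 ang 15.0
```

Call:
drive_tool --commands "0 7 50 0 -0.14 -0.02 100;0 7 100 0 -0.21 -0.02 100;0 7 140 0 -0.21 -0.02 100;0 7 160 0 -0.21 -0.02 100;0 7 178 0 -0.21 -0.02 100;0 7 188 0 -0.21 -0.02 100;0 7 192 0 -0.21 -0.02 100;0 7 192 0 -0.21 -0.02 100"

```text
clock: 3.6
ee_pos: [474.0, -169.2, 7.7]
eef_rot: [-179.9, 12.0, 138.6]
force: [0.7, -0.6, -0.5]
gripper_width: 1.006
finger_force: 0.0
```

```bash
python3 - <<'E'
from h import *
log();p=ctrl.read_camera("scene");X=cloud(p);save(p,"s1.png",(220,180,400,300),4)
E
```

```text
t 3.6 q [ 39.3  11.4 -31.2 124.8  20.8  37.   42. ] p [ 474.  -169.2    7.7] rot [-179.9   12.   138.6] F [ 0.7 -0.6 -0.5] g 1.006 ff 0.0
```

View pics/s1.png

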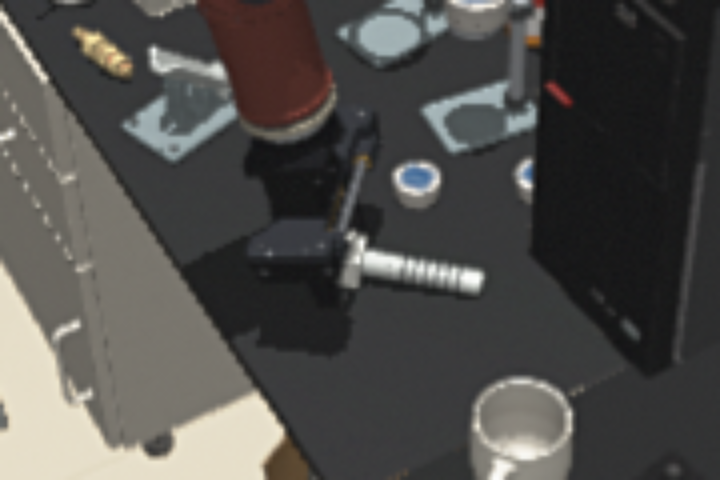

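The fingers straddle the head at crop (345,260), with the handle free to the right, so I'll close and lift.

Call:
drive_tool --commands "0 0 0 0 0 0 0;0 0 0 0 0 0 0;0 0 0 0 0 0 0;0 0 0 0 0 0 0;0 0 0 0 0 0 0;0 0 0 0 0 0 0" --force 35

```text
clock: 4.25
ee_pos: [473.9, -169.1, 7.6]
eef_rot: [-179.9, 12.0, 138.7]
force: [-0.0, -0.5, -0.0]
gripper_width: 0.538
finger_force: 0.0
```

Call:
drive_tool --commands "-2 0 -10 0 0 0 0;-8 0 -39 0 0 0 0;-17 0 -78 0 0 0 0;-25 0 -118 0 0 0 0;-31 0 -147 0 0 0 0;-38 0 -176 0 0 0 0;-46 0 -215 0 0 0 0;-46 0 -215 0 0 0 0"

```text
clock: 5.05
ee_pos: [476.8, -169.0, 233.5]
eef_rot: [180.0, 12.5, 138.7]
force: [0.9, -0.2, -1.6]
gripper_width: 0.41
finger_force: 35.0
```

```bash
python3 - <<'E'
from h import *
from scipy.optimize import least_squares
log()
D=[json.loads(l) for l in open("log.txt")]
D.append([[71.666,19.091,2.286,83.961,-.768,76.965,-3.352],[142.336,-634.195,222.546],[180,0,12.652]])
# chain: base yaw off, Rz(-q1?) etc. try sign combos on q1,q3,q5,q7 (joint z axes) with pitch joints about y
import itertools
Ry=lambda a:R.from_euler('y',a,degrees=True);Rz=lambda a:R.from_euler('z',a,degrees=True)
def fk(q,x,s):
    h,a1,L1,a2,L2,a3,Lt,off,o7=x[:9]
    A=Rz(off+s[0]*q[0]);p=np.array([0,0,h])+A.apply([a1,0,0])
    A=A*Ry(q[1]);A=A*Rz(s[1]*q[2]);p=p+A.apply([a2,0,L1]);
    A=A*Ry(q[3]);A=A*Rz(s[2]*q[4]);p=p+A.apply([a3,0,L2]);A=A*Ry(q[5]);A=A*Rz(s[3]*q[6]+o7);p=p+A.apply([0,0,Lt]);return p,A
def res(x,s):
    o=[]
    for q,p,e in D:
        P,A=fk(q,x,s);o+=list((P-p));o+=list(300*(A.inv()*R.from_euler('xyz',e,degrees=True)).as_rotvec())
    return np.array(o)
best=None
for s in itertools.product([1,-1],repeat=4):
    for off in(0,):
      for o7 in (90,-90):
        f=least_squares(res,[300,0,450,0,450,0,350,off,o7],args=(s,),x_scale=[100,100,100,100,100,100,100,10,10])
        if best is None or f.cost<best[0]:best=(f.cost,s,f.x)
print(best[0],best[1],best[2].round(1),np.abs(res(best[2],best[1])).max())
json.dump([best[1],best[2].tolist()],open("kin.json","w"))
E
```

```text
t 5.05 q [ 44.5  -5.7 -32.1 110.6   3.3  63.3  59.8] p [ 476.8 -169.   233.5] rot [180.   12.5 138.7] F [ 0.9 -0.2 -1.6] g 0.41 ff 35.0
59.07171118122621 (-1, -1, -1, -1) [ 2.251e+02  1.000e+01  4.990e+02 -1.460e+01  5.026e+02 -3.000e-01
  3.637e+02 -4.200e+00 -2.741e+02] 4.7177713879741185
```

The grip closed late, during the lift, so I need to see how the tamper is held.

```bash
python3 - <<'E'
from h import *
p=ctrl.read_camera("scene");X=cloud(p);np.savez("s2.npz",X=X,f=p["frame"]);save(p,"s2.png",(240,140,400,260),5)
g=p["frame"].astype(float);
m=(g.mean(2)>120)&(X[...,2]>60)&(X[...,2]<330)&(np.abs(X[...,0]-520)<120)&(np.abs(X[...,1]+210)<130)&(g.max(2)-g.min(2)<40)
k,l,s,c=cv2.connectedComponentsWithStats(m.astype(np.uint8))
for i in range(1,k):
    if s[i,4]>15:
        P=X[l==i];print(s[i],P.mean(0).round(),P.min(0).round(),P.max(0).round())
        if s[i,4]>60:
            mu=P.mean(0);V=np.linalg.svd(P-mu,full_matrices=False)[2][0];V*=-np.sign(V[0]);print("axis",V.round(3),"yaw",np.degrees(np.arctan2(V[1],V[0])).round(1),"slope",np.degrees(np.arcsin(V[2])).round(1)); t=(P-mu)@V
            for lo in np.arange(-110,90,10):
                q=(t>=lo)&(t<lo+10)
                if q.sum()>2: print(lo,q.sum(),P[q].mean(0).round())
E
```

```text
[296 194  48  16 270] [ 507. -208.  229.] [ 444. -268.  205.] [ 579. -152.  253.]
axis [-0.782  0.623  0.038] yaw 141.5 slope 2.2
-90 4 [ 571. -258.  224.]
-80 18 [ 564. -256.  225.]
-70 14 [ 558. -249.  225.]
-60 14 [ 550. -244.  226.]
-50 16 [ 542. -237.  228.]
-40 14 [ 535. -229.  227.]
-30 15 [ 527. -223.  229.]
-20 12 [ 521. -216.  228.]
-10 15 [ 512. -209.  228.]
0 15 [ 505. -203.  230.]
10 16 [ 497. -198.  231.]
20 20 [ 490. -189.  234.]
30 43 [ 479. -187.  233.]
40 30 [ 474. -178.  235.]
50 8 [ 464. -173.  221.]
60 11 [ 449. -173.  220.]
70 5 [ 447. -167.  223.]
```

View pics/s2.png

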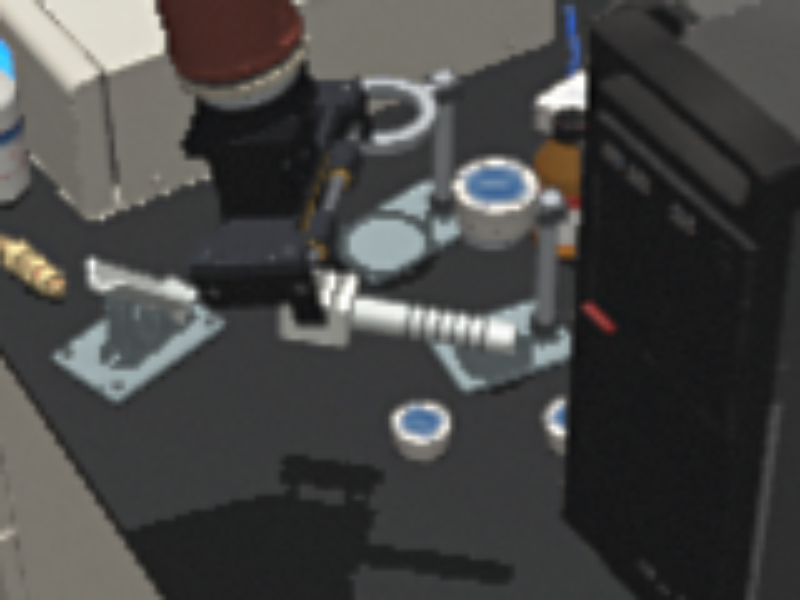

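The fingertips hold the upper two thirds of the head at crop (320,300), and the tamper is still sloping about 4°. I'll measure the handle from the top camera and check reachability with the fitted kinematics.

```bash
cat >> h.py <<'E'
Ry=lambda a:R.from_euler('y',a,degrees=True);Rz=lambda a:R.from_euler('z',a,degrees=True)
try: KS,KX=json.load(open("kin.json"))
except Exception: pass
def fk(q):
    x,s=KX,KS;h,a1,L1,a2,L2,a3,Lt,off,o7=x
    A=Rz(off+s[0]*q[0]);p=np.array([0,0,h])+A.apply([a1,0,0])
    A=A*Ry(q[1])*Rz(s[1]*q[2]);p=p+A.apply([a2,0,L1])
    A=A*Ry(q[3])*Rz(s[2]*q[4]);p=p+A.apply([a3,0,L2]);A=A*Ry(q[5])*Rz(s[3]*q[6]+o7);return p+A.apply([0,0,Lt]),A
LO=np.array([-147.57,-21.85,-74.77,14.55,-85.83,4.83,-152.11]);HI=np.array([147.57,119.76,79.35,137.4,265.84,119.75,152.11])
def ik(p,Rt,q0):
    from scipy.optimize import least_squares
    def f(q):
        P,A=fk(q);return np.r_[P-p,300*(A.inv()*Rt).as_rotvec(),0.02*(q-q0)]
    r=least_squares(f,np.clip(q0,LO+1,HI-1),bounds=(LO,HI));P,A=fk(r.x)
    return r.x,np.linalg.norm(P-p),np.degrees((A.inv()*Rt).magnitude())
E
python3 - <<'E'
from h import *
p=ctrl.read_camera("top");X=cloud(p);g=p["frame"].astype(float)
m=(g.mean(2)>110)&(X[...,2]>180)&(X[...,2]<300)&(np.abs(X[...,0]-530)<120)&(np.abs(X[...,1]+220)<110)&(g.max(2)-g.min(2)<40)
k,l,s,c=cv2.connectedComponentsWithStats(m.astype(np.uint8))
for i in range(1,k):
    if s[i,4]>15:
        P=X[l==i];mu=np.median(P,0);q=P[:,:2]-mu[:2];V=np.linalg.svd(q,full_matrices=False)[2][0];V*=-np.sign(V[0]);t=q@V
        print(s[i],mu.round(1),"yaw",np.degrees(np.arctan2(V[1],V[0])).round(1),"ends",(mu[:2]+V*t.min()).round(1),(mu[:2]+V*t.max()).round(1),np.polyfit(t,P[:,2],1).round(3),(q@[-V[1],V[0]]).min().round(1),(q@[-V[1],V[0]]).max().round(1))
for n in("tamper_shoulder","tamper"):print(n,[(np.round(r["at"],0).tolist(),round(r["score"],2)) for r in ctrl.look_for(p,n)[:2]])
q=np.array(ctrl.get_state()["q"])
C=lambda yaw,ti,g:(tcp(g,Rot(yaw,ti)),Rot(yaw,ti))
np.set_printoptions(linewidth=200,suppress=True)
for n,a in [("place",C(197,29,[398,74,130])),("place hi",C(197,29,[398,74,200])),("re0",C(197,0,[398,74,124])),("re-10",C(197,-10,[398,74,124])),("re-20",C(197,-20,[398,74,124])),("re-45",C(197,-45,[398,74,124])),("re10",C(197,10,[398,74,124])),
 ("hang45",C(-5,45,[679,-67,290])),("hang45lo",C(-5,45,[679,-67,170])),("hang35lo",C(-5,35,[679,-67,170])),("hang55lo",C(-5,55,[679,-67,170])),("hang45back",C(175,45,[679,-67,290])),("hang-30",C(-30,45,[679,-67,290])),("hang+30",C(30,45,[679,-67,290])),("tin",C(175,0,[679,-67,165])),("tinpl",C(175,0,[560,0,20]))]:
    x,e,ea=ik(a[0],a[1],q);print(n,x.round(0),round(e,1),round(ea,1))
E
```

```text
[349 202  29  30 236] [ 533.7 -219.6  229.4] yaw 138.7 ends [ 575.  -255.9] [ 491.9 -182.8] [9.4000e-02 2.2919e+02] -13.9 11.4
tamper_shoulder [([531.0, -220.0, 228.0], 0.67)]
tamper [([529.0, -220.0, 232.0], 0.58)]
place [ 18.  23. -44. 105.  13.  88.  76.] 0.0 0.0
place hi [ 20.  19. -46. 101.  10.  95.  78.] 0.0 0.0
re0 [ 30.  -3. -44. 123.  -3.  60.  94.] 0.0 0.0
re-10 [ 25. -12. -35. 130. -11.  51. 103.] 0.0 0.0
re-20 [ 17. -19. -25. 137. -18.  42. 110.] 0.0 0.0
re-45 [ 30. -22. -29. 137. -41.  39. 136.] 56.4 13.0
re10 [ 29.   7. -48. 116.   6.  69.  85.] 0.0 0.0
hang45 [ 49.  -3. -47. 114.  -8.  23. -88.] 0.0 0.0
hang45lo [-11.   6.  14. 123. -18.   7. -76.] 0.0 0.0
hang35lo [  9.   8.  -8. 115.   2.  23. -95.] 0.0 0.0
hang55lo [-32.   5.  37. 125. -86.   5.  -9.] 11.2 4.9
hang45back [  1.  45.   1.  50.   0. 120.  87.] 36.7 10.5
hang-30 [ -75.    5.   68.  110.   36.   34. -152.] 0.1 0.0
hang+30 [ 44.   6. -28. 107. -45.  46. -18.] 0.0 0.0
tin [ 25.  29. -34.  85.  17.  72.  74.] 0.0 0.0
tinpl [ 24.  25. -35. 109.  19.  51.  65.] 0.0 0.0
```

```bash
cat >> h.py <<'E'
def ray(p,u,v,z):
    s=cv2.undistortPoints(np.array([[[u,v]]],float),np.array(p["K"],float),np.array([p["k1"],0,0,0,0.])).ravel()
    d=R.from_euler('xyz',p["orientation"],degrees=True).apply([s[0],s[1],1]);c=np.array(p["xyz"]);return c+d*(z-c[2])/d[2]
YR=197.2;U=np.array([np.cos(np.radians(YR)),np.sin(np.radians(YR)),0]);N=(-U+[0,0,1])/2**.5;AX=(U+[0,0,1])/2**.5
E
python3 - <<'E'
from h import *
p=ctrl.read_camera("top")
# base outline by colour, nearest full-res
X=cloud(p);g=p["frame"].astype(float)
cs=np.array([ray(p,u,v,10)[:2] for u,v in [(256.4,231.5),(278,225.2),(287,257.2),(266,263.7)]]);print(cs.round(1),cs.mean(0))
c=cs.mean(0);O=np.r_[(c+np.array([445.4,88.8]))/2,0]+5*U;print("O",O)
H=O+44*U+[0,0,124];print("head",H)
Rt=Rot(YR,28.5);pp,rr=cur()
for a,n in((3,80),(3,25),(3,9),(2,7)):
    T=H+AX*a+N*n;print(a,n,T.round());step(pp,rr,T,Rt)
    x,e,ea=ik(T,Rt,np.array(ctrl.get_state()["q"]));print(x.round(),round(e,1))
E
```

```text
[[488.3 142.3]
 [512.   66.3]
 [399.7  31.7]
 [375.7 105.1]] [443.92725383  86.34528783]
O [439.8872351   86.09410367   0.        ]
head [397.85498717  73.08294946 124.        ]
3 80 [450.  89. 183.]
d [192.7 178.2   3.3] r [ 0.148  0.641 -1.03 ] dist 262.0 ang 70.0
[ 15.  25. -43.  93.  13.  97.  76.] 0.0
3 25 [413.  78. 144.]
d [220.6 145.2  37.3] r [ 0.148  0.641 -1.03 ] dist 267.0 ang 70.0
[ 17.  23. -44. 100.  13.  92.  76.] 0.0
3 9 [402.  74. 132.]
d [228.7 135.6  47.2] r [ 0.148  0.641 -1.03 ] dist 270.0 ang 70.0
[ 18.  23. -44. 102.  13.  90.  76.] 0.0
2 7 [401.  74. 130.]
d [229.5 135.   49.2] r [ 0.148  0.641 -1.03 ] dist 271.0 ang 70.0
[ 18.  23. -44. 103.  13.  90.  76.] 0.0
```

Call:
drive_tool --commands "193 178 -10 0.148 0.641 -1.03 0;193 178 -10 0.148 0.641 -1.03 0;193 178 -10 0.148 0.641 -1.03 0;193 178 -10 0.148 0.641 -1.03 0;193 178 -10 0.148 0.641 -1.03 0;193 178 -10 0.148 0.641 -1.03 0;193 178 3 0.148 0.641 -1.03 0;193 178 3 0.148 0.641 -1.03 0"

```text
clock: 6.1
ee_pos: [449.9, 88.7, 181.7]
eef_rot: [-179.7, -28.1, -163.7]
force: [-0.0, -0.4, -1.8]
gripper_width: 0.408
finger_force: 35.0
```

Call:
drive_tool --commands "0 0 0 0 0 0 0;0 0 0 0 0 0 0"

```text
clock: 6.3
ee_pos: [450.1, 89.5, 182.9]
eef_rot: [-179.5, -27.8, -164.2]
force: [-0.1, -0.9, -1.2]
gripper_width: 0.411
finger_force: 35.0
```

```bash
python3 - <<'E'
from h import *
log();O=np.array([439.9,86.1,0]);H=O+44*U+[0,0,124]
pp,rr=cur();Rt=Rot(YR,28.5)
for a,n in((3,80),(3,25),(3,9),(2,7)):step(pp,rr,H+AX*a+N*n,Rt)
p=ctrl.read_camera("scene");X=cloud(p);save(p,"s3.png",(220,130,360,235),5);g=p["frame"].astype(float)
m=(g.mean(2)>110)&(X[...,2]>60)&(X[...,2]<230)&(np.abs(X[...,0]-490)<100)&(np.abs(X[...,1]-90)<60)&(g.max(2)-g.min(2)<40)
k,l,s,c=cv2.connectedComponentsWithStats(m.astype(np.uint8));i=1+np.argmax(s[1:,4]);P=X[l==i];mu=P.mean(0);V=np.linalg.svd(P-mu,full_matrices=False)[2][0];V*=np.sign(V[2])
print(s[i],mu.round(),V.round(3),"yaw",np.degrees(np.arctan2(V[1],V[0])).round(1),"slope",np.degrees(np.arcsin(V[2])).round(1));t=(P-mu)@V
for lo in np.arange(-110,90,15):
    q=(t>=lo)&(t<lo+15)
    if q.sum()>2: print(lo,q.sum(),P[q].mean(0).round())
E
```

```text
t 6.3 q [ 20.1  27.8 -49.   90.5  14.5  98.5  74. ] p [450.1  89.5 182.9] rot [-179.5  -27.8 -164.2] F [-0.1 -0.9 -1.2] g 0.411 ff 35.0
d [ 0.2 -0.2  0.3] r [ 0.003  0.013 -0.021] dist 0.0 ang 1.4
d [16.5 -0.7 52.8] r [ 0.003  0.013 -0.021] dist 55.0 ang 1.4
d [21.2 -0.9 68.1] r [ 0.003  0.013 -0.021] dist 71.0 ang 1.4
d [20.9 -0.9 70.3] r [ 0.003  0.013 -0.021] dist 73.0 ang 1.4
[256 167  15  14 123] [434.  78. 187.] [-0.406  0.646  0.646] yaw 122.2 slope 40.3
-35 18 [450.  69. 166.]
-20 22 [435.  65. 181.]
-5 46 [432.  75. 192.]
10 36 [428.  92. 194.]
```

View pics/s3.png

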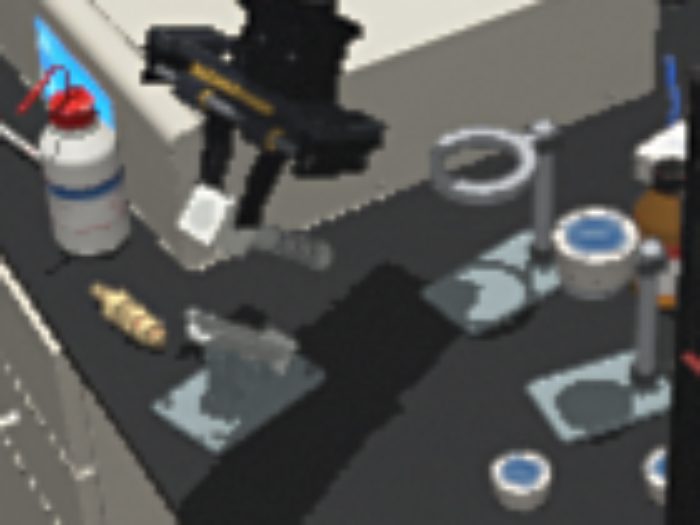

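```bash
python3 - <<'E'
from h import *
O=np.array([439.9,86.1,0]);H=O+44*U+[0,0,124];E0=H+AX*3+N*73  # expected head centre
S=np.cross(AX,N)
for c in("scene","top"):
    p=ctrl.read_camera(c);X=cloud(p).reshape(-1,3);d=X-E0;a=d@AX;n=d@N;s=d@S
    m=(a<-30)&(a>-150)&(np.abs(n)<28)&(np.abs(s)<28)&np.isfinite(a)
    view=(np.array(p["xyz"])-E0);view/=np.linalg.norm(view);print(c,"view",np.round([view@AX,view@N,view@S],2),m.sum())
    for lo in range(-150,-25,10):
        q=m&(a>=lo)&(a<lo+10)
        if q.sum()>2:print(lo,q.sum(),"n",np.median(n[q]).round(1),n[q].min().round(),n[q].max().round(),"s",np.median(s[q]).round(1),s[q].min().round(),s[q].max().round())
    # groove: points relative to seat frame
    d=X-H;a=d@AX;n=d@N;s=d@S;m=(a>-125)&(a<-20)&(n>-35)&(n<15)&(np.abs(s)<30)
    for lo in range(-125,-20,15):
        q=m&(a>=lo)&(a<lo+15)
        if q.sum()>2:print("groove",lo,q.sum(),"n",np.median(n[q]).round(1),"s",s[q].min().round(),s[q].max().round(), "s at low n",np.median(s[q][n[q]<np.percentile(n[q],30)]).round(1),n[q].min().round())
E
```

```text
scene view [ 0.78  0.09 -0.61] 86
-130 8 n 4.4 -9.0 11.0 s -11.6 -14.0 -3.0
-120 7 n 2.6 -6.0 10.0 s -10.3 -13.0 -4.0
-110 6 n -0.8 -8.0 7.0 s -11.1 -15.0 -9.0
-100 9 n 3.8 -5.0 10.0 s -12.4 -16.0 -4.0
-90 10 n 5.7 -8.0 11.0 s -8.6 -14.0 -1.0
-80 11 n 0.2 -9.0 10.0 s -10.3 -15.0 1.0
-70 8 n -0.9 -10.0 9.0 s -9.5 -13.0 -4.0
-60 9 n 2.9 -8.0 8.0 s -9.9 -13.0 -5.0
-50 11 n 0.3 -10.0 11.0 s -9.4 -13.0 -5.0
-40 5 n 2.4 -8.0 9.0 s -9.5 -14.0 -5.0
groove -125 27 n -21.8 s -19.0 13.0 s at low n -4.5 -34.0
groove -110 19 n -11.5 s -20.0 18.0 s at low n -6.6 -29.0
groove -95 14 n -10.0 s -17.0 17.0 s at low n -10.0 -28.0
groove -80 27 n -24.9 s -20.0 11.0 s at low n -4.5 -35.0
groove -65 24 n -11.1 s -19.0 14.0 s at low n -5.1 -33.0
groove -50 25 n -13.2 s -20.0 18.0 s at low n -2.3 -22.0
groove -35 6 n -10.7 s -22.0 14.0 s at low n 6.4 -18.0
top view [ 0.74  0.67 -0.09] 0
```

The tamper's axis lies within about 2 mm of the groove's in both directions, and its angle matches. I'll lower it along the groove normal.

Call:
drive_tool --commands "6 0 20 0 0.01 -0.02 0;12 0 38 0 0.01 -0.02 0;16 -0.5 50 0 0.01 -0.02 0;18 -0.5 58 0 0.01 -0.02 0;19.5 -1 63 0 0.01 -0.02 0;20.5 -1 66 0 0.01 -0.02 0;21 -1 68 0 0.01 -0.02 0;21 -1 68 0 0.01 -0.02 0"

```text
clock: 7.25
ee_pos: [402.7, 73.7, 133.6]
eef_rot: [179.9, -28.3, -162.8]
force: [0.4, -0.4, -1.5]
gripper_width: 0.409
finger_force: 35.0
```

Call:
drive_tool --commands "0 0 1 0 0 0 0;0 0 1 0 0 0 0"

```text
clock: 7.45
ee_pos: [402.2, 73.6, 132.7]
eef_rot: [179.9, -28.3, -162.8]
force: [-0.8, 0.3, -2.1]
gripper_width: 0.408
finger_force: 35.0
```

Call:
drive_tool --commands "0.3 0 1 0 0 0 0;0.6 0 2 0 0 0 0;0.6 0 2 0 0 0 0"

```text
clock: 7.75
ee_pos: [400.8, 73.3, 131.2]
eef_rot: [179.9, -28.3, -162.8]
force: [1.0, 1.3, -0.5]
gripper_width: 0.408
finger_force: 35.0
```

Call:
drive_tool --commands "0.3 0 1 0 0 0 0;0.6 0 2 0 0 0 0;0.6 0 2 0 0 0 0"

```text
clock: 8.05
ee_pos: [399.9, 73.4, 130.1]
eef_rot: [179.9, -28.2, -162.7]
force: [3.4, 3.4, 4.2]
gripper_width: 0.411
finger_force: 35.0
```

Contact pushes along the groove normal, so the handle is in the V. Releasing now.

Call:
drive_tool --commands "0 0 -1 0 0 0 60;0 0 -1 0 0 0 90;0 0 -1 0 0 0 90;0 0 -1 0 0 0 90;0 0 -1 0 0 0 90;0 0 -1 0 0 0 90;0 0 -1 0 0 0 90;0 0 -1 0 0 0 90"

```text
clock: 8.85
ee_pos: [399.7, 72.7, 130.6]
eef_rot: [179.9, -28.3, -162.8]
force: [-0.4, 1.4, 0.1]
gripper_width: 0.897
finger_force: 0.0
```

Call:
drive_tool --commands "0 0 -20 0 0 0 100;0 0 -60 0 0 0 100;0 0 -100 0 0 0 100;0 0 -140 0 0 0 100;0 0 -140 0 0 0 100"

```text
clock: 9.35
ee_pos: [465.9, 93.6, 257.4]
eef_rot: [179.9, -28.0, -162.8]
force: [0.7, 0.3, -0.3]
gripper_width: 1.002
finger_force: 0.0
```

```bash
python3 - <<'E'
from h import *
log()
O=np.array([439.9,86.1,0]);H=O+44*U+[0,0,124]
S=np.cross(AX,N)
for c in("scene","top"):
    p=ctrl.read_camera(c);X=cloud(p);d=X-H;a=d@AX;n=d@N;s=d@S
    if c=="scene":save(p,"s4.png",(220,130,360,235),5)
    m=(a<40)&(a>-140)&(n>-6)&(n<28)&(np.abs(s)<28)&np.isfinite(a)
    print(c,m.sum())
    for lo in range(-140,40,10):
        q=m&(a>=lo)&(a<lo+10)
        if q.sum()>2:print(lo,q.sum(),"n",np.median(n[q]).round(1),n[q].min().round(),n[q].max().round(),"s",np.median(s[q]).round(1),s[q].min().round(),s[q].max().round())
    m=(np.linalg.norm(X-[679,-67,175],axis=2)<45)&(X[...,2]>171);P=X[m];print("tin",P.mean(0).round(1),cv2.minEnclosingCircle(P[:,:2].astype(np.float32)))
E
```

```text
t 9.35 q [ 19.2  26.8 -49.7  82.7  13.6 107.   75.7] p [465.9  93.6 257.4] rot [ 179.9  -28.  -162.8] F [ 0.7  0.3 -0.3] g 1.002 ff 0.0
scene 166
-140 9 n 0.1 -5.0 8.0 s -7.6 -17.0 2.0
-130 5 n -1.4 -6.0 7.0 s -5.3 -18.0 1.0
-120 6 n 2.0 -4.0 7.0 s -8.0 -15.0 6.0
-110 6 n 2.0 -5.0 7.0 s -9.0 -19.0 -6.0
-100 7 n 0.6 -6.0 8.0 s -5.8 -14.0 -1.0
-90 4 n -3.7 -5.0 1.0 s -13.0 -20.0 -10.0
-80 8 n 2.4 -2.0 8.0 s -9.4 -15.0 -4.0
-70 9 n 2.5 -5.0 7.0 s -10.0 -18.0 1.0
-60 8 n 0.8 -6.0 6.0 s -8.7 -21.0 3.0
-50 5 n 0.8 -5.0 4.0 s -10.2 -18.0 -3.0
-40 6 n -1.9 -6.0 2.0 s -12.9 -18.0 -12.0
-30 5 n 10.5 -1.0 14.0 s -14.5 -17.0 5.0
-20 9 n 3.9 -5.0 14.0 s -16.9 -21.0 -12.0
-10 12 n 9.2 -4.0 15.0 s -15.4 -21.0 12.0
0 12 n 7.6 -5.0 15.0 s -18.4 -21.0 6.0
10 23 n 6.0 -6.0 15.0 s -13.0 -25.0 17.0
20 30 n 5.0 -5.0 14.0 s -5.1 -22.0 16.0
tin [677.4 -68.6 173.3] ((676.0585327148438, -69.09912109375), 32.56429672241211)
top 0
tin [680.2 -65.7 176.6] ((679.3185424804688, -65.79536437988281), 31.580631256103516)
```

View pics/s4.png

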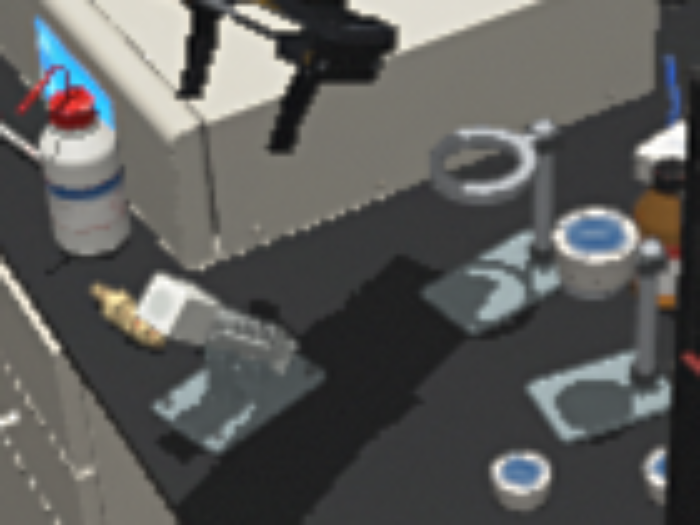

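The picture shows the tamper lying in the groove, head at crop (170,310), and free of the gripper. Next is the tin.

```bash
python3 - <<'E'
from h import *
pp,rr=cur();Rt=Rot(177,0)
step(pp,rr,[678.5,-67,235],Rt);step(np.array([678.5,-67,235]),Rt,[678.5,-67,146],Rt)
step(np.array([678.5,-67,235]),Rt,[565,5,235],Rt);step(np.array([678.5,-67,235]),Rt,[565,5,60],Rt)
q=np.array(ctrl.get_state()["q"]);np.set_printoptions(suppress=True)
for a in([678.5,-67,235],[678.5,-67,146],[565,5,3]):
    x,e,_=ik(np.array(a),Rt,q);print(x.round(),round(e,1))
E
```

```text
d [-148.1 -216.   -58.5] r [-0.085 -0.489  0.345] dist 268.0 ang 34.6
d [-0. -0. 89.] r [0. 0. 0.] dist 89.0 ang 0.0
d [117.1  66.    0. ] r [0. 0. 0.] dist 134.0 ang 0.0
d [117.1  66.  175. ] r [0. 0. 0.] dist 221.0 ang 0.0
[ 30.  28. -43.  78.  19.  82.  75.] 0.0
[ 30.  31. -42.  85.  21.  73.  73.] 0.0
[ 28.  27. -41. 108.  22.  52.  63.] 0.0
```

Call:
drive_tool --commands "-148 -216 -58 -0.085 -0.489 0.345 100;-148 -216 -58 -0.085 -0.489 0.345 100;-148 -216 -58 -0.085 -0.489 0.345 100;-148 -216 -58 -0.085 -0.489 0.345 100;-148 -216 -58 -0.085 -0.489 0.345 100;-148 -216 -58 -0.085 -0.489 0.345 100;-148 -216 -58 -0.085 -0.489 0.345 100;-148 -216 -58 -0.085 -0.489 0.345 100"

```text
clock: 10.25
ee_pos: [676.8, -67.0, 232.9]
eef_rot: [180.0, -0.2, 177.0]
force: [0.3, 0.1, 0.4]
gripper_width: 0.996
finger_force: 0.0
```

```bash
python3 - <<'E'
from h import *
log();pp,rr=cur();Rt=Rot(177,0);step(pp,rr,[678.5,-67,146],Rt)
E
```

```text
t 10.25 q [ 31.1  28.3 -42.7  76.2  18.8  82.8  76.5] p [676.8 -67.  232.9] rot [180.   -0.2 177. ] F [0.3 0.1 0.4] g 0.996 ff 0.0
d [-1.9  0.1 86.9] r [ 0.    -0.003  0.001] dist 87.0 ang 0.2
```

Call:
drive_tool --commands "-2 0 35 0 0 0 100;-2 0 60 0 0 0 100;-2 0 77 0 0 0 100;-2 0 84 0 0 0 100;-2 0 87 0 0 0 100;-2 0 87 0 0 0 100;-2 0 87 0 0 0 50;-2 0 87 0 0 0 50" --force 25

```text
clock: 11.05
ee_pos: [680.2, -67.7, 148.3]
eef_rot: [-180.0, 0.1, 177.0]
force: [0.3, 0.6, 0.5]
gripper_width: 0.899
finger_force: 0.0
```

Call:
drive_tool --commands "0 0 0 0 0 0 30;0 0 0 0 0 0 30;0 0 0 0 0 0 30;0 0 0 0 0 0 30;0 0 0 0 0 0 30"

```text
clock: 11.55
ee_pos: [679.9, -67.6, 147.6]
eef_rot: [-180.0, -0.0, 177.0]
force: [-1.8, -0.4, 3.0]
gripper_width: 0.676
finger_force: 24.6
```

Call:
drive_tool --commands "0 0 -15 0 0 0 30;0 0 -45 0 0 0 30;30 17 -60 0 0 0 30;70 40 -60 0 0 0 30;105 58 -60 0 0 0 30;119 66 -50 0 0 0 30;119 66 -20 0 0 0 30;119 66 20 0 0 0 30"

```text
clock: 12.35
ee_pos: [565.6, 4.5, 129.4]
eef_rot: [-179.9, 0.3, 177.0]
force: [0.4, -0.1, -1.3]
gripper_width: 0.677
finger_force: 24.7
```

Call:
drive_tool --commands "0 0 40 0 0 0 30;0 0 75 0 0 0 30;0 0 98 0 0 0 30;0 0 112 0 0 0 30;0 0 119 0 0 0 30;0 0 122 0 0 0 30;0 0 122 0 0 0 30"

```text
clock: 13.05
ee_pos: [564.9, 4.3, 6.1]
eef_rot: [-180.0, 0.0, 177.0]
force: [0.3, 0.0, -0.5]
gripper_width: 0.683
finger_force: 24.7
```

```bash
python3 - <<'E'
from h import *
log()
E
```

```text
t 13.05 q [ 29.9  27.8 -42.3 106.6  22.8  54.3  64.4] p [564.9   4.3   6.1] rot [-180.    0.  177.] F [ 0.3  0.  -0.5] g 0.683 ff 24.7
```

Tin held, its bottom about 3 mm above the table. Lowering to contact.

Call:
drive_tool --commands "0 0 1 0 0 0 30;0 0 2 0 0 0 30;0 0 2 0 0 0 30"

```text
clock: 13.35
ee_pos: [564.4, 4.2, 3.7]
eef_rot: [-179.9, 0.0, 177.0]
force: [0.3, 0.2, -1.2]
gripper_width: 0.681
finger_force: 24.7
```

Call:
drive_tool --commands "0 0 1 0 0 0 30;0 0 1 0 0 0 30"

```text
clock: 13.55
ee_pos: [564.5, 4.2, 2.6]
eef_rot: [-180.0, -0.0, 177.0]
force: [-0.2, 0.3, 1.5]
gripper_width: 0.68
finger_force: 24.6
```

Call:
drive_tool --commands "0 0 0 0 0 0 100;0 0 0 0 0 0 100;0 0 0 0 0 0 100;0 0 0 0 0 0 100;0 0 0 0 0 0 100"

```text
clock: 14.05
ee_pos: [564.2, 4.3, 2.2]
eef_rot: [-180.0, -0.0, 177.0]
force: [-0.3, 0.4, 0.6]
gripper_width: 0.979
finger_force: 0.0
```

Call:
drive_tool --commands "0 0 -20 0 0 0 100;0 0 -60 0 0 0 100;0 0 -110 0 0 0 100;0 0 -160 0 0 0 100;0 0 -210 0 0 0 100;0 0 -250 0 0 0 100;0 0 -250 0 0 0 100"

```text
clock: 14.75
ee_pos: [566.9, 5.2, 258.3]
eef_rot: [-179.9, 0.5, 177.0]
force: [1.3, -0.0, -0.9]
gripper_width: 1.002
finger_force: 0.0
```

```bash
python3 - <<'E'
from h import *
np.set_printoptions(suppress=True,linewidth=200)
log()
O=np.array([439.9,86.1,0]);H=O+44*U+[0,0,124];S=np.cross(AX,N)
for c in("scene","top"):
    p=ctrl.read_camera(c);X=cloud(p);d=X-H;a=d@AX;n=d@N;s=d@S;g=p["frame"].mean(2)
    if c=="scene":save(p,"s5.png",(210,120,390,240),4)
    m=(a<45)&(a>-40)&(np.abs(n)<30)&(np.abs(s)<30)&(g>90)
    v=np.array(p["xyz"])-H;v/=np.linalg.norm(v);print(c,m.sum(),"view a n s",np.round([v@AX,v@N,v@S],2))
    if m.sum()>20:
        print("a",np.percentile(a[m],[2,50,90,98]).round(),"n",np.percentile(n[m],[2,98]).round(),"s",np.percentile(s[m],[2,98]).round())
        e=m&(a>18);print("endface",e.sum(),a[e].mean().round(1),n[e].mean().round(1),s[e].mean().round(1))
    m=(np.linalg.norm(X[...,:2]-[565,4],axis=2)<45)&(X[...,2]>20)&(X[...,2]<45);P=X[m];print("tin",m.sum(),P.mean(0).round(1),P.max(0).round())
    for nm in("narrow_ring","tamper_shoulder"):print(nm,[(np.round(r["at"],0).tolist(),round(r["score"],2)) for r in ctrl.look_for(p,nm)[:2]])
    m=(np.linalg.norm(X[...,:2]-[679,-67],axis=2)<34)&(X[...,2]>135)&(X[...,2]<153);P=X[m]
    if len(P)>10:print("ring",len(P),P.mean(0).round(1),P.min(0).round(),P.max(0).round(),cv2.minEnclosingCircle(P[:,:2].astype(np.float32)))
    np.savez(c+"5.npz",X=X,f=p["frame"])
q=np.array(ctrl.get_state()["q"])
for ti in(-5,-10,-14):
    b=45+ti*1.0; b=45+ti  # beta=45-|ti|
    Rt=Rot(YR,ti);x,e,_=ik(tcp(H+4*AX,Rt),Rt,q);print("re",ti,x.round(),round(e,1))
    for nm,yaw in(("back",177),("back+20",197),("back-25",150),("out",-3),("out+25",25)):
        Rh=Rot(yaw,b)
        for z in(294,172):
            y,e,_=ik(tcp([679,-67,z],Rh),Rh,x);print("  ",nm,z,y.round(),round(e,1))
E
```

```text
t 14.75 q [ 36.2  13.3 -48.2  91.2  10.2  79.6  74.1] p [566.9   5.2 258.3] rot [-179.9    0.5  177. ] F [ 1.3 -0.  -0.9] g 1.002 ff 0.0
scene 161 view a n s [ 0.78  0.13 -0.61]
a [-38.  15.  25.  27.] n [-21.  15.] s [-23.  14.]
endface 70 22.7 -3.4 -2.9
tin 142 [560.5  -1.   26.6] [592.  34.  34.]
narrow_ring [([694.0, -74.0, 8.0], 0.63)]
tamper_shoulder [([693.0, 97.0, 12.0], 0.55), ([417.0, 322.0, 86.0], 0.49)]
ring 97 [677.8 -66.  140.6] [649. -93. 135.] [712. -38. 148.] ((680.6943359375, -66.35474395751953), 31.516260147094727)
top 163 view a n s [ 0.72  0.69 -0.09]
a [-38.  13.  24.  25.] n [-13.  24.] s [-13.  16.]
endface 69 22.4 4.0 2.0<stdin>:13: RuntimeWarning: Mean of empty slice.
  ret = um.true_divide(
Traceback (most recent call last):
ValueError: zero-size array to reduction operation maximum which has no identity
```

View pics/s5.png

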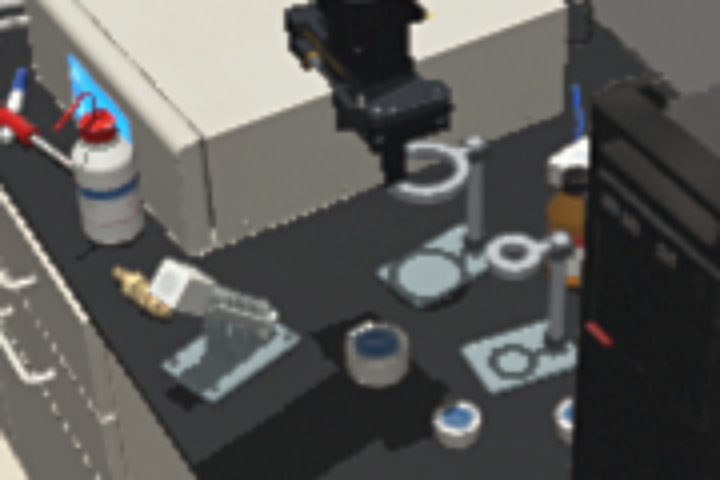

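The tin stands upright on the table at crop (377,352). The narrow ring is clear at (513,255), and the tamper is seated where predicted. Next come the ring centre and IK for the hang.

```bash
python3 - <<'E'
from h import *
np.set_printoptions(suppress=True,linewidth=200)
O=np.array([439.9,86.1,0]);H=O+44*U+[0,0,124]
X=np.load("scene5.npz")["X"];P=X[(np.linalg.norm(X[...,:2]-[680,-67],axis=2)<34)&(X[...,2]>141)&(X[...,2]<152)]
from scipy.optimize import least_squares
# annulus: radii 14..26
def f(c): r=np.hypot(P[:,0]-c[0],P[:,1]-c[1]);w=np.where(r<14,14-r,np.where(r>26,np.minimum(r-26,4),0));return w
for c0 in((680,-67),(676,-63),(684,-70)):
    s=least_squares(f,c0,diff_step=1e-3);print(len(P),s.x.round(1),s.cost.round(1),P[:,2].mean().round(1))
q=np.array(ctrl.get_state()["q"])
for ti in(-5,-10,-14):
    b=45+ti
    Rt=Rot(YR,ti);x,e,_=ik(tcp(H+4*AX,Rt),Rt,q);print("re",ti,x.round(),round(e,1))
    for nm,yaw in(("back",177),("back+25",202),("back-25",150),("out",-3),("out+25",25)):
        Rh=Rot(yaw,b)
        for z in(294,172):
            y,e,_=ik(tcp([679,-67,z],Rh),Rh,x);print("  ",nm,z,y.round(),round(e,1))
E
```

```text
46 [673.8 -67. ] 37.1 143.4
46 [673.8 -67. ] 37.1 143.4
46 [673.8 -67. ] 37.1 143.4
re -5 [ 30.  -9. -42. 126.  -8.  56. 100.] 0.0
   back 294 [ -1.  44.   3.  49.   0. 120.  90.] 25.3
   back 172 [  2.  55.  -2.  45.   3. 120.  87.] 0.2
   back+25 294 [-18.  48.  31.  47.   0. 120. 123.] 11.5
   back+25 172 [  2.  53. -18.  50.  25. 117. 102.] 0.0
   back-25 294 [ 19.  48. -29.  47.   0. 120.  52.] 14.5
   back-25 172 [ 15.  54. -20.  49.  -2. 115.  58.] 0.0
   out 294 [-78.  -6.  78. 126. 118.   5. 152.] 39.6
   out 172 [ 39.   9. -40. 126. 118.   5. 152.] 20.2
   out+25 294 [ 36.   4. -23. 105. -35.  45. -32.] 0.0
   out+25 172 [ 30.  11. -18. 113. -45.  33. -18.] 0.0
re -10 [ 27. -13. -36. 130. -12.  52. 105.] 0.0
   back 294 [ -0.  44.   3.  47.   0. 120.  89.] 13.3
   back 172 [  7.  51. -14.  50.   9. 114.  83.] 0.0
   back+25 294 [-15.  47.  26.  45.   0. 120. 121.] 1.9
   back+25 172 [  2.  49. -14.  55.  21. 111. 103.] 0.0
   back-25 294 [ 16.  47. -24.  46.  -0. 120.  55.] 4.3
   back-25 172 [ 13.  50. -15.  54.  -3. 110.  60.] 0.0
   out 294 [ 73.   2. -75. 125. 115.   5. 152.] 54.1
   out 172 [ 33.   9. -34. 127. 117.   5. 152.] 29.6
   out+25 294 [ 28.   6. -17. 102. -28.  49. -39.] 0.0
   out+25 172 [ 21.  11. -10. 110. -36.  36. -28.] 0.0
re -14 [ 24. -16. -32. 132. -16.  48. 108.] 0.0
   back 294 [ -0.  44.   2.  46.   0. 120.  89.] 3.7
   back 172 [  6.  48. -11.  55.   7. 109.  84.] 0.0
   back+25 294 [  1.  44. -12.  48.  19. 119. 107.] 0.0
   back+25 172 [  2.  46. -12.  58.  18. 106. 104.] 0.0
   back-25 294 [ 11.  44. -12.  47.  -5. 118.  59.] 0.0
   back-25 172 [ 12.  46. -11.  57.  -4. 105.  62.] 0.0
   out 294 [ 73.   3. -75. 126. 115.   5. 152.] 59.8
   out 172 [ 30.   9. -31. 127. 117.   5. 152.] 37.2
   out+25 294 [ 22.   7. -12.  99. -23.  52. -44.] 0.0
   out+25 172 [ 15.  12.  -4. 108. -30.  40. -34.] 0.0
```

```bash
python3 - <<'E'
from h import *
np.set_printoptions(suppress=True,linewidth=200)
O=np.array([439.9,86.1,0]);H=O+44*U+[0,0,124]
T=np.load("top0.npz")["X"].reshape(-1,3);t=T[(T[:,0]>660)&(T[:,0]<1100)&(T[:,2]>250)&(T[:,1]<-100)&(T[:,1]>-350)];print("tower ymax",np.percentile(t[:,1],[50,95,99.5]),t[:,2].max())
q=np.array(ctrl.get_state()["q"])
ti=-12;b=33
Rt=Rot(YR,ti);x,e,_=ik(tcp(H+4*AX,Rt),Rt,q);print("re",x.round(),round(e,1))
s=np.array([20,7,-15,102,-10,45,-70.])
for yaw in(25,10,0,-15,-30):
    Rh=Rot(yaw,b)
    for z in(300,172):
        y,e,_=ik(tcp([679,-67,z],Rh),Rh,s);print("  ",yaw,z,y.round(),round(e,1))
pp,rr=cur()
T1=tcp(H+4*AX,Rt);tz=Rt.apply([0,0,1]);print("T",T1.round(1),tz.round(2))
for b_ in(110,0):step(pp,rr,T1-tz*b_,Rt)
E
```

```text
tower ymax [-274.57297404 -149.01723983 -105.38645304] 507.64825537733486
re [ 25. -15. -34. 131. -14.  50. 106.] 0.0
   25 300 [ 26.   6. -16. 100. -25.  51. -42.] 0.0
   25 172 [ 31.  13. -22. 109. -27.  36. -36.] 0.0
   10 300 [ 21.   3. -15. 103. -15.  44. -65.] 0.0
   10 172 [ 23.   9. -18. 112. -17.  29. -61.] 0.0
   0 300 [ 18.   2. -15. 104.  -5.  42. -84.] 0.0
   0 172 [ 15.   8. -13. 113.  -5.  26. -83.] 0.0
   -15 300 [  13.    2.  -16.  103.   12.   43. -114.] 0.0
   -15 172 [   3.    8.   -6.  113.   17.   28. -120.] 0.0
   -30 300 [   6.    4.  -15.  101.   25.   49. -140.] 0.0
   -30 172 [  -5.   10.   -3.  110.   32.   35. -150.] 0.0
T [398.9  73.4 108.5] [ 0.2   0.06 -0.98]
d [189.6  52.6  35.2] r [-0.037 -0.21  -0.351] dist 200.0 ang 23.5
d [167.8  60.6 142.8] r [-0.037 -0.21  -0.351] dist 229.0 ang 23.5
```

Call:
drive_tool --commands "190 53 35 -0.037 -0.21 -0.351 100;190 53 35 -0.037 -0.21 -0.351 100;190 53 35 -0.037 -0.21 -0.351 100;190 53 35 -0.037 -0.21 -0.351 100;190 53 35 -0.037 -0.21 -0.351 100;190 53 35 -0.037 -0.21 -0.351 100;190 53 35 -0.037 -0.21 -0.351 100"

```text
clock: 15.65
ee_pos: [386.0, 62.8, 222.2]
eef_rot: [-179.7, 12.2, -162.9]
force: [-1.0, -0.1, 0.6]
gripper_width: 1.003
finger_force: 0.0
```

```bash
python3 - <<'E'
from h import *
O=np.array([439.9,86.1,0]);H=O+44*U+[0,0,124]
log();pp,rr=cur();Rt=Rot(YR,-12);step(pp,rr,tcp(H+4*AX,Rt),Rt)
E
```

```text
t 15.65 q [ 12.5 -21.7 -21.2 124.  -10.3  64.5 102.4] p [386.   62.8 222.2] rot [-179.7   12.2 -162.9] F [-1.  -0.1  0.6] g 1.003 ff 0.0
d [  9.    6.9 114.4] r [-0.006  0.004 -0.002] dist 115.0 ang 0.4
```

Call:
drive_tool --commands "9 7 30 0 0 0 100;9 7 60 0 0 0 100;9 7 85 0 0 0 100;9 7 100 0 0 0 100;9 7 110 0 0 0 100;9 7 114 0 0 0 100;9 7 114 0 0 0 100;9 7 114 0 0 0 100"

```text
clock: 16.45
ee_pos: [400.6, 74.0, 111.3]
eef_rot: [-179.6, 12.4, -162.8]
force: [-0.0, -0.6, -0.3]
gripper_width: 1.0
finger_force: 0.0
```

```bash
python3 - <<'E'
from h import *
O=np.array([439.9,86.1,0]);H=O+44*U+[0,0,124]
log();pp,rr=cur();Rt=Rot(YR,-12);step(pp,rr,tcp(H+4*AX,Rt),Rt)
g=pp+rr.apply([0,0,ctrl.tcp_to_grasp])-H;print("grasp in tamper a,n,s",(g@AX).round(1),(g@N).round(1),(g@np.cross(AX,N)).round(1))
E
```

```text
t 16.45 q [ 12.7 -13.2 -26.  131.7  -8.4  48.   98.7] p [400.6  74.  111.3] rot [-179.6   12.4 -162.8] F [-0.  -0.6 -0.3] g 1.0 ff 0.0
d [ 2.4 -0.1  2.3] r [-0.006  0.007 -0.001] dist 3.0 ang 0.5
grasp in tamper a,n,s 4.7 3.1 0.2
```

Call:
drive_tool --commands "0 0 0 0 0 0 20;0 0 0 0 0 0 20;0 0 0 0 0 0 20;0 0 0 0 0 0 20;0 0 0 0 0 0 20;0 0 0 0 0 0 20;0 0 0 0 0 0 20;0 0 0 0 0 0 20" --force 45

```text
clock: 17.25
ee_pos: [400.3, 74.2, 110.8]
eef_rot: [-179.7, 12.4, -162.8]
force: [-0.2, 0.8, -0.9]
gripper_width: 0.407
finger_force: 45.0
```

Call:
drive_tool --commands "0 0 0 0 0 0 20;0 0 0 0 0 0 20;0 0 0 0 0 0 20;0 0 0 0 0 0 20"

```text
clock: 17.65
ee_pos: [400.3, 74.1, 110.8]
eef_rot: [-179.7, 12.4, -162.8]
force: [0.6, 1.7, -0.9]
gripper_width: 0.408
finger_force: 45.0
```

```bash
python3 - <<'E'
from h import *
log();pp,rr=cur()
# lift along N by 80, then up
print("N",rr.inv().apply(N*80).round(1));print("N40+up130",rr.inv().apply(N*60+[0,0,150]).round(1))
print("up", rr.inv().apply([0,0,1]).round(3))
E
```

```text
t 17.65 q [ 12.7 -13.1 -26.  131.8  -8.4  47.9  98.7] p [400.3  74.1 110.8] rot [-179.7   12.4 -162.8] F [ 0.6  1.7 -0.9] g 0.408 ff 45.0
N [-67.4  -0.2 -43.1]
N40+up130 [ -82.7   -1.  -178.9]
up [-0.214 -0.006 -0.977]
```

Call:
drive_tool --commands "-8 0 -5 0 0 0 20;-25 0 -16 0 0 0 20;-50 0 -32 0 0 0 20;-65 0 -60 0 0 0 20;-75 0 -105 0 0 0 20;-83 0 -150 0 0 0 20;-93 0 -195 0 0 0 20;-93 0 -195 0 0 0 20"

```text
clock: 18.45
ee_pos: [449.6, 90.3, 328.3]
eef_rot: [-179.5, 12.9, -162.8]
force: [0.6, 0.5, -1.7]
gripper_width: 0.41
finger_force: 45.0
```

```bash
python3 - <<'E'
from h import *
np.set_printoptions(suppress=True,linewidth=200)
log();pp,rr=cur()
# waypoints: spin about tool z in 3 steps while translating
for k,(P,yaw,ti) in enumerate([([500,40,330],132,-12)]):
    step(pp,rr,P,rr*R.from_rotvec([0,0,1.1]))
print("tamper axis in world assumed slope",AX)
E
```

```text
t 18.45 q [ 13.6 -15.4 -24.1 107.4  -7.6  73.9  98. ] p [449.6  90.3 328.3] rot [-179.5   12.9 -162.8] F [ 0.6  0.5 -1.7] g 0.41 ff 45.0
d [-32.8 -62.8   6.3] r [0.  0.  1.1] dist 71.0 ang 63.0
tamper axis in world assumed slope [-0.67548381 -0.20909717  0.70710678]
```

Call:
drive_tool --commands "-33 -63 6 0 0 1.1 20;-33 -63 6 0 0 1.1 20;-33 -63 6 0 0 1.1 20;-33 -63 6 0 0 1.1 20;-33 -63 6 0 0 1.1 20;-33 -63 6 0 0 1.1 20;-33 -63 6 0 0 1.1 20;-33 -63 6 0 0 1.1 20"

```text
clock: 19.25
ee_pos: [497.4, 39.1, 322.2]
eef_rot: [169.1, 5.8, 133.2]
force: [-0.5, 0.3, -1.6]
gripper_width: 0.413
finger_force: 45.0
```

Call:
drive_tool --commands "0 0 0 0 0 1.1 20;0 0 0 0 0 1.1 20;0 0 0 0 0 1.1 20;0 0 0 0 0 1.1 20;0 0 0 0 0 1.1 20;0 0 0 0 0 1.1 20;0 0 0 0 0 1.1 20;0 0 0 0 0 1.1 20"

```text
clock: 20.05
ee_pos: [497.5, 39.1, 322.3]
eef_rot: [169.8, -7.0, 71.4]
force: [0.1, 0.8, -1.6]
gripper_width: 0.408
finger_force: 45.0
```

```bash
python3 - <<'E'
from h import *
np.set_printoptions(suppress=True,linewidth=200)
log();pp,rr=cur()
tz=rr.apply([0,0,1]);print(tz.round(2))
# held transform at grasp: tool Rg=Rot(-162.8.. ) measured at grasp
Rg=R.from_euler('xyz',[-179.7,12.4,-162.8],degrees=True);pg=np.array([400.3,74.1,110.8])
ax=Rg.inv().apply(AX);print("axis in tool",ax.round(3))
O=np.array([439.9,86.1,0]);H=O+44*U+[0,0,124];hc=Rg.inv().apply(H-pg);print("head centre in tool",hc.round(1))
np.savez("held.npz",ax=ax,hc=hc)
# rotation target: yaw ~5, axis vertical
for yaw in(0,5):
    Rh=Rot(yaw,np.degrees(np.arctan2(-ax[0],-ax[2])));print("axis world",Rh.apply(ax).round(3))
    P=np.array([679,-67,300])-Rh.apply(hc);step(pp,rr,P,Rh)
    x,e,_=ik(P,Rh,np.array(ctrl.get_state()["q"]));print(P.round(),x.round(),round(e,1))
E
```

```text
t 20.05 q [ 29.   -9.6 -32.1 103.1  -8.   73.  -21. ] p [497.5  39.1 322.3] rot [169.8  -7.   71.4] F [ 0.1  0.8 -1.6] g 0.408 ff 45.0
[ 0.21  0.06 -0.98]
axis in tool [ 0.539 -0.004 -0.842]
head centre in tool [ -0.3  -0.3 -13.5]
axis world [0.908 0.004 0.419]
d [-48.9 191.3  62.8] r [ 0.429 -0.709  1.185] dist 207.0 ang 82.9
[672. -67. 289.] [ -2.  44.   6.  46.   0. 120. -87.] 10.1
axis world [0.904 0.084 0.419]
d [-49.4 191.5  62.8] r [ 0.413 -0.714  1.097] dist 208.0 ang 78.6
[672. -68. 289.] [ -5.  44.  10.  46.   0. 120. -80.] 9.0
```

```bash
python3 - <<'E'
from h import *
np.set_printoptions(suppress=True,linewidth=200)
pp,rr=cur();h=np.load("held.npz");ax,hc=h["ax"],h["hc"]
for yaw in(0,5):
    Rh=Rot(yaw,np.degrees(np.arctan2(ax[0],-ax[2])));print("axis world",Rh.apply(ax).round(3))
    P=np.array([679,-67,305])-Rh.apply(hc);step(pp,rr,P,Rh)
    x,e,_=ik(P,Rh,np.array(ctrl.get_state()["q"]));print(P.round(),x.round(),round(e,1))
E
```

```text
axis world [-0.     0.004  1.   ]
d [-43.6 205.6  60.6] r [-0.271  0.279  1.204] dist 219.0 ang 72.5
[686. -67. 294.] [ 29.   2. -26. 103.  -4.  43. -85.] 0.0
axis world [-0.     0.004  1.   ]
d [-43.  205.4  60.7] r [-0.238  0.295  1.123] dist 218.0 ang 67.9
[686. -67. 294.] [ 30.   2. -26. 102.  -9.  44. -76.] 0.0
```

Call:
drive_tool --commands "-43 205 61 -0.238 0.295 1.123 20;-43 205 61 -0.238 0.295 1.123 20;-43 205 61 -0.238 0.295 1.123 20;-43 205 61 -0.238 0.295 1.123 20;-43 205 61 -0.238 0.295 1.123 20;-43 205 61 -0.238 0.295 1.123 20;-43 205 61 -0.238 0.295 1.123 20;-43 205 61 -0.238 0.295 1.123 20"

```text
clock: 20.85
ee_pos: [686.6, -65.8, 292.9]
eef_rot: [-179.8, -32.6, 4.9]
force: [-0.3, 1.0, -2.3]
gripper_width: 0.409
finger_force: 44.9
```

Call:
drive_tool --commands "0 0 0 0 0 0 20;0 0 0 0 0 0 20"

```text
clock: 21.05
ee_pos: [686.6, -65.2, 293.8]
eef_rot: [179.8, -32.6, 5.7]
force: [0.3, 0.2, -0.4]
gripper_width: 0.407
finger_force: 45.0
```

```bash
cat > meas.py <<'E'
from h import *
np.set_printoptions(suppress=True,linewidth=200)
log();pp,rr=cur();h=np.load("held.npz");ax,hc=h["ax"],h["hc"]
A=rr.apply(ax);C=pp+rr.apply(hc);print("model axis",A.round(3),"head",C.round(1),"end",(C-133*A).round(1))
for c in("scene","top"):
    p=ctrl.read_camera(c);X=cloud(p);g=p["frame"].astype(float);np.savez(c+"6.npz",X=X,f=p["frame"])
    v=np.array(p["xyz"])-C;v-=v[2]*np.array([0,0,1]);v/=np.linalg.norm(v)
    d=X-C;z=X[...,2];m=(np.hypot(d[...,0],d[...,1])<30)&(z>C[2]-128)&(z<C[2]-28)&(g.mean(2)>60)
    print(c,m.sum(),"toward cam",v[:2].round(2))
    for lo in range(int(C[2])-130,int(C[2])-20,20):
        q=m&(z>=lo)&(z<lo+20)
        if q.sum()>4:
            P=X[q];print(" z",lo,q.sum(),"axis xy est",(np.median(P[:,:2],0)-8.6*v[:2]).round(1))
    m=(np.hypot(X[...,0]-679,X[...,1]+67)<30)&(z>128)&(z<152)&(g.mean(2)>60)
    P=X[m]; 
    if len(P)>5:print(" ring",len(P),P.mean(0).round(1),np.percentile(P,[2,98],axis=0).round(1).tolist())
E
python3 meas.py; python3 - <<'E'
from h import *
f=np.load("scene6.npz")["f"];cv2.imwrite("pics/s6.png",cv2.resize(np.ascontiguousarray(f[120:220,290:410,::-1]),None,fx=6,fy=6,interpolation=cv2.INTER_CUBIC))
E
```

```text
t 21.05 q [ 31.6   2.1 -27.4 102.7  -6.3  43.5 -76.6] p [686.6 -65.2 293.8] rot [179.8 -32.6   5.7] F [ 0.3  0.2 -0.4] g 0.407 ff 45.0
model axis [0.    0.007 1.   ] head [679.1 -65.6 305. ] end [679.1 -66.5 172. ]
scene 120 toward cam [-0.54 -0.84]
 z 174 23 axis xy est [673.5 -69.5]
 z 194 28 axis xy est [674.1 -69.9]
 z 214 23 axis xy est [671.4 -68.1]
 z 234 28 axis xy est [673.1 -66.6]
 z 254 18 axis xy est [671.9 -67.5]
 ring 112 [675.1 -67.9 138.5] [[652.0, -89.5, 130.0], [705.6, -41.2, 146.0]]
top 0 toward cam [-1.   -0.07]
```

View pics/s6.png

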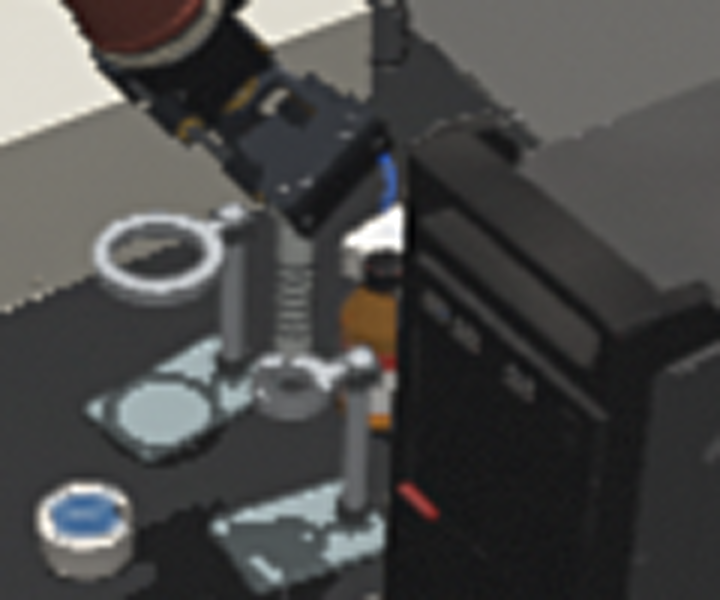

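The handle hangs upright over the ring, at crop column 293 against 292 for the ring centre. I'll work out a small correction and the vertical direction in tool axes.

```bash
python3 - <<'E'
from h import *
np.set_printoptions(suppress=True,linewidth=200)
pp,rr=cur();i=rr.inv()
for v in([1,0,0],[0,1,0],[0,0,-1]):print(v,i.apply(v).round(3))
# ring: template match in scene5 (empty ring)
d=np.load("scene5.npz");g=d["f"].astype(float).mean(2);p=ctrl.read_camera("scene")
Rc=R.from_euler('xyz',p["orientation"],degrees=True);K=np.array(p["K"],float)
def proj(Q): return cv2.projectPoints((Rc.inv().apply(Q-np.array(p["xyz"]))).reshape(-1,1,3),np.zeros(3),np.zeros(3),K,np.array([p["k1"],0,0,0,0.]))[0].reshape(-1,2)
th=np.linspace(0,2*np.pi,60);circ=lambda c,r,z:np.c_[c[0]+r*np.cos(th),c[1]+r*np.sin(th),0*th+z]
u0,v0,w,h,S=320,165,50,40,8
G=g[v0:v0+h,u0:u0+w]
def rend(c,lv=(40,110,190,70)):
    im=np.full((h*S,w*S),np.float32(lv[0]))
    f=lambda Q:((proj(Q)-[u0,v0]+.5)*S).astype(np.int32)
    cv2.fillConvexPoly(im,cv2.convexHull(np.r_[f(circ(c,26,131)),f(circ(c,26,145))]),lv[1]);cv2.fillConvexPoly(im,cv2.convexHull(f(circ(c,26,145))),lv[2]);cv2.fillConvexPoly(im,cv2.convexHull(f(circ(c,14,145))),lv[3])
    return cv2.resize(im,(w,h),interpolation=cv2.INTER_AREA)
cc=proj(np.array([[677,-67,140.]]))[0];print("px",cc.round(1))
yy,xx=np.mgrid[0:h,0:w];W=(np.hypot(xx+u0-cc[0],yy+v0-cc[1])<11)&(xx+u0<cc[0]+7)
best=sorted((-np.corrcoef(rend((x,y))[W],G[W])[0,1],x,y) for x in np.arange(668,690,1.) for y in np.arange(-76,-58,1.))
print(np.round(best[:6],3))
# handle lateral: row-wise bright centroid vs projection of an axis through scene6
g6=np.load("scene6.npz")["f"].astype(float).mean(2)
for z in(180,190,200,215,230):
    a=proj(np.array([[679,-66,z]]))[0];r=int(round(a[1]));row=g6[r,int(a[0])-10:int(a[0])+11];print(z,a.round(1),row.round(0).astype(int))
E
```

```text
[1, 0, 0] [0.838 0.096 0.537]
[0, 1, 0] [ 0.082 -0.995  0.05 ]
[0, 0, -1] [-0.539 -0.002  0.842]
px [338.8 183.4]
[[ -0.883 674.    -66.   ]
 [ -0.881 674.    -65.   ]
 [ -0.881 675.    -65.   ]
 [ -0.879 675.    -66.   ]
 [ -0.875 673.    -66.   ]
 [ -0.872 674.    -67.   ]]
180 [339.3 174.8] [95 73 55 55 54 53 59 75 79 86 84 84 75 54 54 54 54 58 67 69 69]
190 [339.3 172.7] [97 73 56 53 55 53 58 74 79 80 87 80 70 54 55 56 54 59 72 76 76]
200 [339.4 170.6] [97 75 53 54 54 54 57 69 78 81 79 72 68 51 55 53 55 61 72 75 75]
215 [339.4 167.3] [97 75 54 54 55 54 59 75 87 79 81 92 94 56 53 55 55 55 51 54 56]
230 [339.5 164.1] [ 96  77  54  54  56  54  54  63  78  85  84  80  64  47  51  54  54  64  97 126 116]
```

Call:
drive_tool --commands "0.4 -1.5 0.2 0.008 0.001 0.005 20;-5 -1.5 8.6 0.008 0.001 0.005 20;-10.4 -1.5 17 0.008 0.001 0.005 20;-13 -1.5 21.3 0.008 0.001 0.005 20;-14.7 -1.5 23.8 0.008 0.001 0.005 20;-15.8 -1.5 25.5 0.008 0.001 0.005 20;-15.8 -1.5 25.5 0.008 0.001 0.005 20"

```text
clock: 21.9
ee_pos: [688.5, -63.8, 266.7]
eef_rot: [-179.5, -33.0, 5.1]
force: [-3.1, 0.3, 10.1]
gripper_width: 0.407
finger_force: 45.0
```

Call:
drive_tool --commands "-1.6 0 2.5 0 0 0 20;-3.2 0 5 0 0 0 20;-3.2 0 5 0 0 0 20"

```text
clock: 22.2
ee_pos: [688.6, -62.9, 259.8]
eef_rot: [-179.4, -32.9, 5.1]
force: [4.8, 1.9, 1.7]
gripper_width: 0.412
finger_force: 45.0
```

```bash
python3 meas.py
```

```text
t 22.2 q [ 31.5   3.5 -27.6 105.6  -6.5  39.1 -76.5] p [688.6 -62.9 259.8] rot [-179.4  -32.9    5.1] F [4.8 1.9 1.7] g 0.412 ff 45.0
model axis [-0.006 -0.004  1.   ] head [681.1 -63.4 271. ] end [681.8 -62.8 138. ]
scene 121 toward cam [-0.54 -0.84]
 z 140 38 axis xy est [673.3 -64.8]
 z 160 21 axis xy est [674.1 -65.9]
 z 180 26 axis xy est [673.7 -65.1]
 z 200 26 axis xy est [675.3 -66.8]
 z 220 10 axis xy est [672.2 -60.1]
 ring 107 [673.3 -71.3 139.9] [[651.8, -90.0, 128.8], [705.4, -41.8, 149.8]]
top 0 toward cam [-1.   -0.08]
```

Call:
drive_tool --commands "0.9 -0.4 0.6 0 0 0 20;-0.7 -0.4 3.1 0 0 0 20;-2.3 -0.4 5.6 0 0 0 20;-4.5 -0.4 9 0 0 0 20;-4.5 -0.4 9 0 0 0 20"

```text
clock: 22.8
ee_pos: [688.3, -62.6, 247.7]
eef_rot: [-179.4, -32.7, 5.1]
force: [5.6, 2.9, -0.4]
gripper_width: 0.41
finger_force: 45.0
```

```bash
python3 - <<'E'
from h import *
log()
p=ctrl.read_camera("scene");save(p,"s7.png",(290,120,410,220),6)
E
```

```text
t 22.8 q [ 31.3   4.1 -27.7 106.3  -6.1  38.  -76.7] p [688.3 -62.6 247.7] rot [-179.4  -32.7    5.1] F [ 5.6  2.9 -0.4] g 0.41 ff 45.0
```

View pics/s7.png

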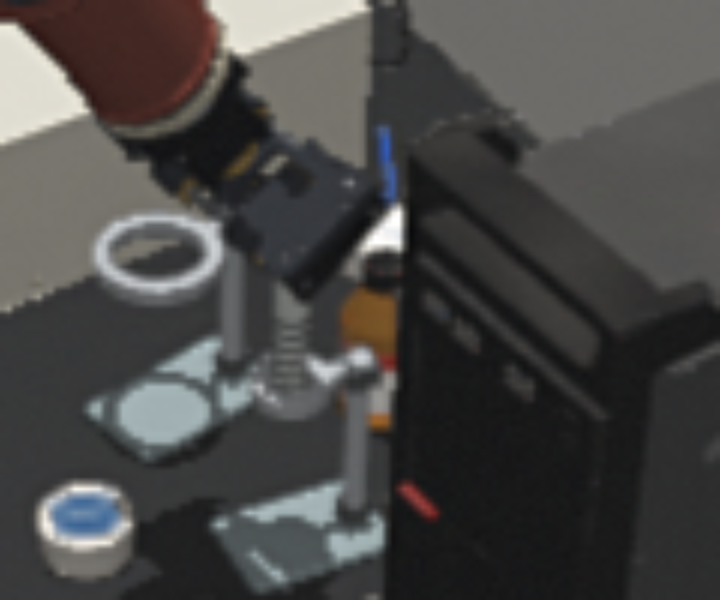

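The handle is inside the bore at crop (290,375). I'll continue down with a small lateral correction.

Call:
drive_tool --commands "1.3 -0.9 0.9 0 0 0 20;-2.5 -0.9 6.8 0 0 0 20;-6.8 -0.9 13.5 0 0 0 20;-11.1 -0.9 20.3 0 0 0 20;-11.1 -0.9 20.3 0 0 0 20"

```text
clock: 23.35
ee_pos: [688.8, -62.0, 222.9]
eef_rot: [-179.4, -32.6, 5.0]
force: [3.2, 0.7, -4.1]
gripper_width: 0.41
finger_force: 45.0
```

```bash
python3 meas.py
```

```text
t 23.35 q [ 31.    5.4 -27.7 108.   -5.2  35.2 -77.3] p [688.8 -62.  222.9] rot [-179.4  -32.6    5. ] F [ 3.2  0.7 -4.1] g 0.41 ff 45.0
model axis [ 0.001 -0.005  1.   ] head [681.3 -62.5 234.1] end [681.2 -61.9 101.1]
scene 152 toward cam [-0.54 -0.84]
 z 104 9 axis xy est [673.5 -62.7]
 z 124 78 axis xy est [676.9 -63.8]
 z 144 35 axis xy est [674.3 -65.8]
 z 164 22 axis xy est [676.2 -64.4]
 z 184 8 axis xy est [672.3 -60.8]
 ring 104 [673.5 -71.4 139.8] [[651.3, -91.2, 130.0], [706.0, -40.7, 150.3]]
top 0 toward cam [-1.   -0.09]
```

Call:
drive_tool --commands "-5 -0.2 8.7 0 0 0 20;-10.4 -0.2 17.1 0 0 0 20;-15.8 -0.2 25.5 0 0 0 20;-21.2 -0.2 33.9 0 0 0 20;-26 -0.2 41.5 0 0 0 20;-29.3 -0.2 46.6 0 0 0 20;-29.3 -0.2 46.6 0 0 0 20"

```text
clock: 24.15
ee_pos: [689.6, -61.0, 168.8]
eef_rot: [-179.4, -32.6, 5.0]
force: [1.0, 0.0, -1.7]
gripper_width: 0.41
finger_force: 45.0
```

Call:
drive_tool --commands "-1.6 0 2.5 0 0 0 20;-3.2 0 5 0 0 0 20;-3.2 0 5 0 0 0 20"

```text
clock: 24.45
ee_pos: [690.0, -61.1, 164.0]
eef_rot: [-179.4, -32.7, 5.1]
force: [0.2, 0.5, -1.4]
gripper_width: 0.41
finger_force: 45.0
```

Call:
drive_tool --commands "-1.1 0 1.7 0 0 0 20;-2.2 0 3.4 0 0 0 20;-2.2 0 3.4 0 0 0 20"

```text
clock: 24.75
ee_pos: [689.9, -61.1, 159.8]
eef_rot: [-179.4, -32.7, 5.1]
force: [-0.1, 0.8, -1.6]
gripper_width: 0.408
finger_force: 45.0
```

Call:
drive_tool --commands "-0.5 0 0.9 0 0 0 20;-1.1 0 1.7 0 0 0 20;-1.1 0 1.7 0 0 0 20"

```text
clock: 25.05
ee_pos: [690.0, -61.0, 158.0]
eef_rot: [-179.4, -32.7, 5.1]
force: [0.1, 0.2, -2.2]
gripper_width: 0.407
finger_force: 45.0
```

Call:
drive_tool --commands "-0.5 0 0.9 0 0 0 20;-1.1 0 1.7 0 0 0 20;-1.1 0 1.7 0 0 0 20"

```text
clock: 25.35
ee_pos: [691.1, -60.9, 157.7]
eef_rot: [-179.5, -32.9, 5.1]
force: [-2.4, 0.9, 5.8]
gripper_width: 0.411
finger_force: 45.0
```

Call:
drive_tool --commands "-0.5 0 0.9 0 0 0 20;-0.5 0 0.9 0 0 0 20"

```text
clock: 25.55
ee_pos: [691.8, -60.9, 157.6]
eef_rot: [-179.5, -32.9, 5.1]
force: [-4.0, 0.6, 8.6]
gripper_width: 0.408
finger_force: 45.0
```

The shoulder rests on the ring, with the head centre at z≈168 as it should be. Releasing and backing off along the tool axis.

Call:
drive_tool --commands "0.5 0 -0.9 0 0 0 60;0.5 0 -0.9 0 0 0 90;0.5 0 -0.9 0 0 0 90;0.5 0 -0.9 0 0 0 90;0.5 0 -0.9 0 0 0 90;0.5 0 -0.9 0 0 0 90;0.5 0 -0.9 0 0 0 90;0.5 0 -0.9 0 0 0 90"

```text
clock: 26.35
ee_pos: [690.0, -61.0, 156.1]
eef_rot: [-179.4, -32.7, 5.1]
force: [0.1, -0.3, 0.4]
gripper_width: 0.894
finger_force: 0.0
```

Call:
drive_tool --commands "0 0 -15 0 0 0 90;0 0 -45 0 0 0 90;0 0 -90 0 0 0 90;0 0 -130 0 0 0 90;0 0 -160 0 0 0 90;0 0 -160 0 0 0 90"

```text
clock: 26.95
ee_pos: [604.5, -71.0, 295.8]
eef_rot: [-179.7, -33.1, 5.1]
force: [0.7, 0.7, 0.3]
gripper_width: 0.899
finger_force: 0.0
```

```bash
python3 - <<'E'
from h import *
log()
p=ctrl.read_camera("scene");save(p,"s8.png",(210,120,410,270),4)
X=cloud(p);g=p["frame"].mean(2);m=(np.hypot(X[...,0]-678,X[...,1]+66)<32)&(X[...,2]>150)&(X[...,2]<230)&(g>90);P=X[m];print(m.sum(),P.mean(0).round(),np.percentile(P[:,2],[50,90,98]).round())
E
```

```text
t 26.95 q [ 36.3  -8.7 -26.3 111.9 -17.   44.7 -66.9] p [604.5 -71.  295.8] rot [-179.7  -33.1    5.1] F [0.7 0.7 0.3] g 0.899 ff 0.0
152 [675. -71. 175.] [179. 189. 192.]
```

View pics/s8.png

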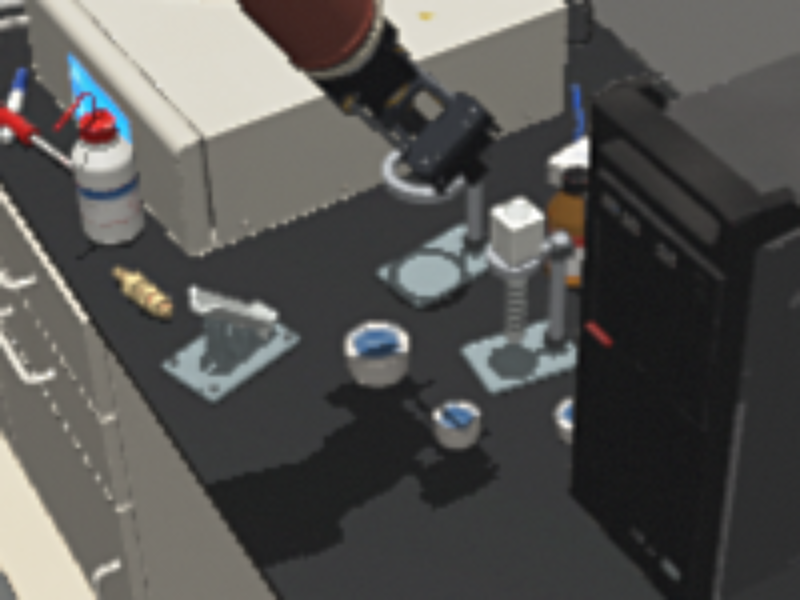

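The tamper hangs head up in the narrow ring: head at crop (517,230), its top at z≈191, and the handle below the ring. The tin stands upright at (377,353), everything else is in place, and the robot is clear.

```bash
python3 -c "
from plant import ctrl
print(ctrl.job_done())"
```

```text
the job is handed in; nothing more can be done
None
```

The tamper was laid in the rest and let go, then taken again by the head and hung head up in the narrow ring; the large tin stands upright on the worktop, the bottles, mug and coupling were never touched, and the job was handed in at about 27 s on the robot's clock.

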